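# Warm the varnish jars

## Task

Stand all the small black-capped varnish jars upright on the floor of the warming box, then swing the box's flap fully shut so that its tab drops behind the front rim. After that wind the hour counter's reset knob back to its zero stop, and last of all turn the thermostat up to 60, the one long mark on its scale. Do not knock over the two bigger jars.

Things in the scene. Friction and masses are not known exactly. Their poses are not given: they have to be found in the camera images.
- jar1: small squat varnish jar, amber glass with black screw cap, one plain cylinder 42 mm across and 42 mm high, 50 to 100 g; origin at the centre of its underside, z up its axis. Three to five of these stand on the left of the desk (None if absent)
- jar2: small squat varnish jar, amber glass with black screw cap, one plain cylinder 42 mm across and 42 mm high, 50 to 100 g; origin at the centre of its underside, z up its axis. Three to five of these stand on the left of the desk (None if absent)
- jar3: small squat varnish jar, amber glass with black screw cap, one plain cylinder 42 mm across and 42 mm high, 50 to 100 g; origin at the centre of its underside, z up its axis. Three to five of these stand on the left of the desk (None if absent)
- jar4: small squat varnish jar, amber glass with black screw cap, one plain cylinder 42 mm across and 42 mm high, 50 to 100 g; origin at the centre of its underside, z up its axis. Three to five of these stand on the left of the desk (None if absent)
- jar5: small squat varnish jar, amber glass with black screw cap, one plain cylinder 42 mm across and 42 mm high, 50 to 100 g; origin at the centre of its underside, z up its axis. Three to five of these stand on the left of the desk (None if absent)
- warm_box: grey open-topped warming box, fixed to the desk: 112 mm in x (depth), 268 mm in y (width), 62 mm high to the rim; walls 6 mm, floor 6 mm thick, so inside 100 x 256 mm and 56 mm deep. Origin at the centre of its underside, x from front to hinge side. Room inside for five small jars in a row along y, 50 mm apart
- box_floor (a point): centre of the warming box's inner floor, 6 mm above the desk; axes as the box's
- flap (a joint): angle of the warming box's aluminium flap: 0 = shut flat on the rim with its tab down behind the front wall, grows as it opens, 1.57 = upright, 2.2 = as far back as it goes. A stiff hinge: it stays where it is left
- flap_hinge (a point): middle of the flap's hinge line, on the top of the box's far (+x) wall, 62 mm above the desk. The hinge line runs along the box's y. The flap is a panel 112 mm from hinge to free edge, 268 mm wide, 4 mm thick (its outer face is 4 mm above the rim when shut); its tab, 160 mm wide and 11 mm deep, hangs from its underside 11 mm in from the free edge
- flap_edge (a point): middle of the flap's free edge, 112 mm from the hinge; over the front wall when shut
- thermostat_unit: thermostat: grey square block 110 x 110 x 50 mm, fixed, on the right of the desk, with a white round scale and a black wing knob in the middle of its top; origin at the centre of its underside. The nine marks are 0, 10, .. 80, clockwise from its +y side, 0.35 rad apart; that of 60 is the single long, thick one
- thermostat (a joint): angle of the thermostat's knob, grows clockwise seen from above, 0 to 2.8 with end stops; 0 = pointer to the unit's +y side (the mark of 0), 2.1 = pointer at the long mark (60). Stays where left
- thermostat_grip (a point): on the knob's axis at gripping height, 74 mm above the desk. The wing is 12 mm thick, 42 mm long and runs from 57 to 81 mm above the desk; it turns with the knob: this point's y axis runs along the wing to the pointer end
- thermostat_pointer (a point): tip of the white pointer line on the wing, 20 mm from the axis
- thermostat_mark (a point): centre of the long mark on the scale (60), 38 mm from the knob's axis
- counter_unit: hour counter: lower white block 130 x 100 x 40 mm, fixed, on the right of the desk, with a dark window and a round dark steel reset knob on its top; origin at its underside, below a point 10 mm in +x of the knob's axis
- counter (a joint): angle of the hour counter's reset knob, grows clockwise seen from above, 0 to 2.6; 0 = the zero stop, its white pointer line towards the unit's +y side where a black tick and a steel pin are. Stays where left
- counter_grip (a point): on the reset knob's axis at gripping height, 62 mm above the desk. The knob is a plain cylinder 34 mm across, from 41 to 67 mm above the desk; this point's y axis runs to the pointer
- counter_pointer (a point): tip of the pointer line of the reset knob, 24 mm from the axis
- big_jar: big jar, 72 mm across, 100 mm high, white cap; not part of the job; origin under its centre
- wide_jar: wide jar, 70 mm across, 65 mm high, blue cap; not part of the job; origin under its centre
There are look-alikes about, which are no part of the job. Leave any purple look-alike of the counter_unit alone.

How it is judged:
On the way, in this order (a step that is already met when the one before it is completed fails the run):
1. every small jar stands on the floor of the warming box (x of jar1 in the frame of box_floor between -0.036 and 0.036 m and y of jar1 in the frame of box_floor between -0.115 and 0.115 m and z of jar1 in the frame of box_floor between -0.008 and 0.008 m and angle between each of jar1, jar2, jar3, jar4, jar5's own z axis and vertical below 0.15 rad and x of jar2 in the frame of box_floor between -0.036 and 0.036 m and y of jar2 in the frame of box_floor between -0.115 and 0.115 m and z of jar2 in the frame of box_floor between -0.008 and 0.008 m and x of jar3 in the frame of box_floor between -0.036 and 0.036 m and y of jar3 in the frame of box_floor between -0.115 and 0.115 m and z of jar3 in the frame of box_floor between -0.008 and 0.008 m and x of jar4 in the frame of box_floor between -0.036 and 0.036 m and y of jar4 in the frame of box_floor between -0.115 and 0.115 m and z of jar4 in the frame of box_floor between -0.008 and 0.008 m and x of jar5 in the frame of box_floor between -0.036 and 0.036 m and y of jar5 in the frame of box_floor between -0.115 and 0.115 m and z of jar5 in the frame of box_floor between -0.008 and 0.008 m), for 0.2 s.
2. the flap is fully shut (value of joint flap below 0.05 rad), for 0.2 s.
3. the hour counter's knob is at its zero stop (value of joint counter below 0.07 rad), for 0.2 s.
4. the thermostat's pointer is at the long mark (value of joint thermostat between 2 and 2.2 rad), for 0.2 s.
At the end, for the whole second after the job is handed in: Every small jar present stands upright (within 0.15 rad) and at rest on the inner floor of the warming box; the flap is shut (joint below 0.05 rad), the counter's knob is at its zero stop (below 0.07 rad) and the thermostat is at the long mark (2.1 rad, within 0.1 rad) (all of step 1 and all of step 4 and value of joint flap below 0.05 rad and value of joint counter below 0.07 rad and linear speed of each of jar1, jar2, jar3, jar4, jar5 below 0.03 m/s); the robot touches nothing.
It fails at once if one of the two bigger jars is knocked over (angle between any of big_jar, wide_jar's own z axis and vertical above 0.6 rad).
Of jar1, jar2, jar3, jar4, jar5 only 3 to 5 are there at a start; the rules pass over those that are not, and their reading is None.
At some moment in a run one of jar1, jar2, jar3, jar4, jar5 may be knocked a few centimetres aside while the robot is not near it.
It also fails if it takes over 210 s, if anything falls off the work surface, if the arm or the gripper's body presses on something with over 40 N, if the wrist force passes 120 N, or if a joint passes its speed limit or range.

## Robot

A 6-joint arm with a two-finger parallel gripper is mounted at the origin on the work surface. World frame = base frame: x ahead of the robot, y to its left, z up, the work surface at z = 0. Lengths are in m, angles in rad, forces in N, time in s.
With the tool pointing down it reaches from about 0.375 to 0.9 m from the base axis. Payload 3.1 kg.
Tool frame: the origin (TCP) lies midway between the tips of the shut fingers; the grasp point (between the pads) lies manip.grip_depth behind it (manip.grip_depth is the distance from the TCP to the grasp point, in m); z points along the fingers, y is the direction in which the jaws open and shut (so a half turn about z gives the same grasp; the last joint's range is limited). The gripper opens to 85 mm and grips with 20 to 120 N. Pads are 22 mm wide; open, the fingers measure 114 mm over their backs; the gripper's body (76 mm by 85 mm) begins 54 mm behind the grasp point. The pads swing forward as they close: fully open they stand 13 mm farther back than shut.
Start: joints at [-1.379, 0.527, 1.433, -0, 1.181, -0.178], TCP at [0.226, -0.583, 0.231] pointing down, gripper open.
Joint ranges: [-3.08, 3.08], [-0.75, 2.2], [0.22, 2.44], [-1.43, 4.57], [0, 2.65], [-2.85, 2.85]. Speed limits (rad/s): [2.79, 2.79, 3.14, 3.14, 3.14, 3.14].

## Interface

Orientations are given as a unit quaternion [x, y, z, w].
In Python, from station import manip, vision gives the robot as it stands.
- The arm moves only by the shell command python3 -m crank 'ROWS' [FORCE]. ROWS is JSON, a list of rows, each an object with "grip": the closure, from 0 (fully open) to 1 (shut); "offset": the shift along the tool's x, y, z in mm, a list of three; "angular": the turn, a rotation vector about the tool's x, y, z in degrees, a list of three. A call has 1 to 10 rows; each row is the pose to reach, as a shift and turn from the pose commanded when the call began, along the tool's axes at that moment; what a row does not reach only later rows make up. A row lasts 1/10 s, in which the tool goes at most 50 mm and 8.59 degrees, less where a joint would pass 70% of its speed; a pose out of reach is approached as far as the arm can. A call with a gripper value outside its range is refused whole. The fingers move at their own pace and stop on an object; FORCE is the grip in N (left out, the last holds). Time passes only in rows, so rows that repeat a pose let the fingers close. It gives the time, the measured TCP pose, the force and the opening at its end, in the units of the state.
- manip.sense(): the state, without advancing time (a new reading comes with each control period).
- vision.snapshot(name): name is "scene" or "top" or "wrist"; returns a dict with "pixels" (480x640x3 uint8, red, green, blue), "intrinsics" (3x3 intrinsics, pixels), "dist" ([k1, k2, p1, p2, k3] as OpenCV has them; the pictures are not rectified), "R" (3x3) and "t" (3): a world point X has camera coordinates R X + t. Camera axes: x right, y down, z forward; pixel columns grow to the right and rows downward; lengths in m; the calibration is good to about 2 mm. A picture is of the moment at which its call begins. There is no depth.
- manip.sign_off(): hands the job in, once; it reports no verdict.
The state is a dict: "t": time; "q": joint angles; "qd": joint speeds; "tau": joint torques, N m; "tcp_pos": TCP position; "tool_rot": TCP orientation; "force": force on the tool from outside, world axes, zero at the start; "ft_torque": the same for the moment, N m; "finger_gap": opening from 0.0 (shut) to 1.0 (fully open).
Only numpy, scipy, OpenCV 4.12 (cv2) and the standard library are available. Lean on these libraries where they do the work, as an engineer would, in place of code of your own. Each camera call takes 0.05 s, during which the arm holds its last target.

## Working session

There is one attempt and no reset: what is moved stays moved. The work goes in short steps, Python scripts to look and compute and a shell command to move; the robot and the scene stay as the last step left them, time stands still between calls to the robot, and variables do not carry over. Pictures are saved under pics/ and viewed, and the job is handed in when it is done.

```bash
ls; mkdir -p pics; cat > h.py <<'E'
import numpy as np, cv2
from station import manip, vision
from scipy.spatial.transform import Rotation as Rn
def snap(n,f):
    s=vision.snapshot(n); cv2.imwrite('pics/'+f,cv2.cvtColor(s['pixels'],cv2.COLOR_RGB2BGR)); return s
def ray(s,u,v):
    p=cv2.undistortPoints(np.array([[[u,v]]],float),np.array(s['intrinsics']),np.array(s['dist']))[0,0]
    R=np.array(s['R']);t=np.array(s['t'])
    return -R.T@t, R.T@np.array([p[0],p[1],1.])
def onz(s,u,v,z):
    o,d=ray(s,u,v); return o+d*(z-o[2])/d[2]
def proj(s,X):
    r,_=cv2.Rodrigues(np.array(s['R'])); return cv2.projectPoints(np.array(X,float).reshape(-1,1,3),r,np.array(s['t'],float),np.array(s['intrinsics']),np.array(s['dist']))[0][:,0]
def togo(target,yaw=None):
    st=manip.sense(); R=Rn.from_quat(st['tool_rot']); p=np.array(st['tcp_pos'])
    return R.inv().apply(np.array(target)-p)*1000
E
python3 - <<'E'
from h import *
import pickle
st=manip.sense(); print(st, manip.grip_depth)
print(Rn.from_quat(st['tool_rot']).as_matrix().round(3))
for n in ['scene','top','wrist']:
    s=snap(n,n+'0.png'); pickle.dump(s,open(n+'0.pkl','wb')); print(n,(-np.array(s['R']).T@np.array(s['t'])).round(3))
E
```

```text
pics
{'t': 0.0, 'q': array([-1.37951627e+00,  5.28473404e-01,  1.43390515e+00, -1.12650291e-05,
        1.18139739e+00, -1.78489088e-01]), 'qd': array([-0.00031831,  0.00052748,  0.00108316,  0.00057573,  0.00131322,
       -0.00015771]), 'tau': array([-6.42633095e-04, -4.42354882e+01, -1.78024006e+01, -3.14472090e-04,
        8.40545457e-03,  2.95379870e-06]), 'tcp_pos': array([ 0.22576735, -0.58202866,  0.23032827]), 'tool_rot': array([ 9.82956497e-01,  1.83835073e-01, -1.21899595e-05, -1.09158949e-03]), 'force': array([ 0.07986804, -0.01413696, -0.52632431]), 'ft_torque': array([-0.04344996,  0.01680926, -0.0343    ]), 'finger_gap': 0.9963836038251388} 0.0187
[[ 0.932  0.361 -0.   ]
 [ 0.361 -0.932  0.002]
 [ 0.    -0.002 -1.   ]]
scene [1.178 1.087 1.027]
top [ 0.182 -0.     1.355]
wrist [ 0.301 -0.555  0.373]
```

View pics/top0.png

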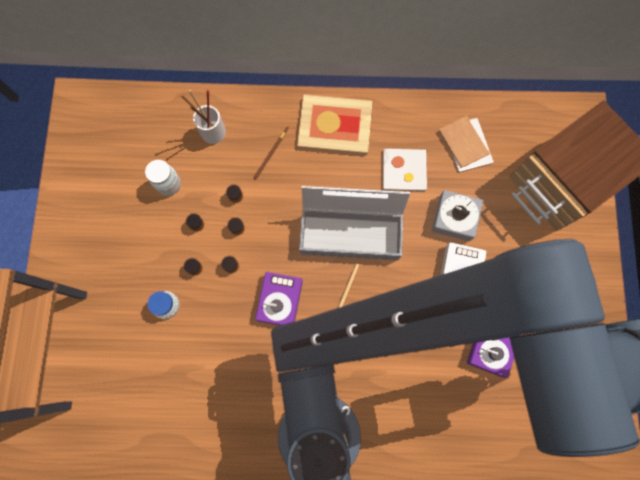

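View pics/scene0.png

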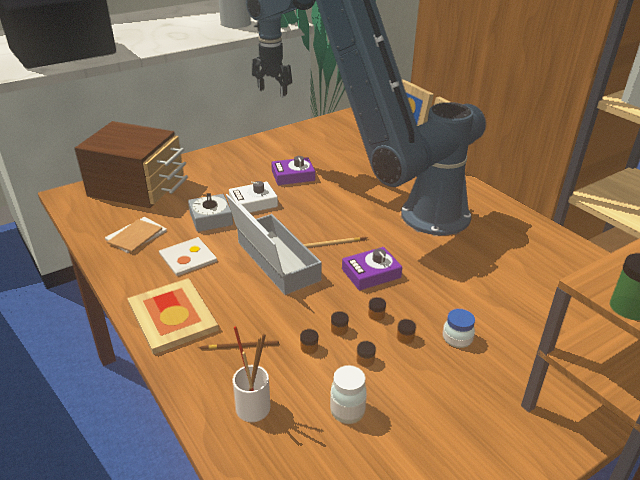

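View pics/wrist0.png

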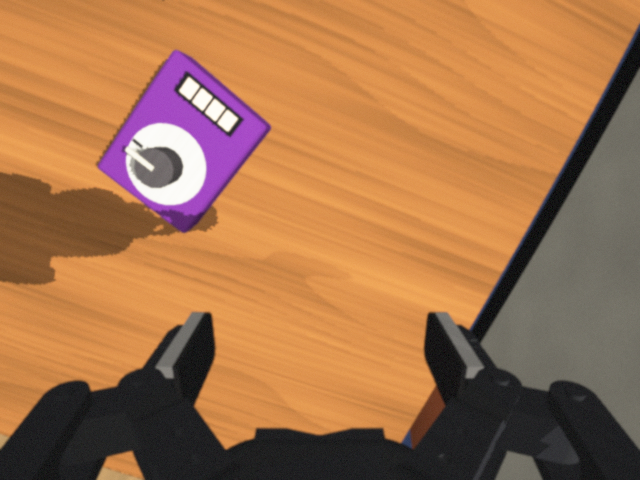

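Top view: five jars (234,193), (195,222), (236,226), (230,264), (193,267). The box is near (351,225), with the thermostat at (458,215) and the white counter at (465,262). The big jar is at (163,178) and the wide jar at (163,305).

```bash
cat >> h.py <<'E'
def jars(s,reg=None):
    hsv=cv2.cvtColor(s['pixels'],cv2.COLOR_RGB2HSV)
    m=(hsv[...,2]<55).astype(np.uint8)
    n,l,st,c=cv2.connectedComponentsWithStats(m)
    out=[]
    for i in range(1,n):
        if 60<st[i,4]<600 and st[i,2]<32 and st[i,3]<32:
            p=onz(s,*c[i],0.042); out.append((c[i].round(1),st[i,4],p.round(4)))
    return out
E
python3 - <<'E'
from h import *
import pickle
for n in ['top','scene']:
    s=pickle.load(open(n+'0.pkl','rb')); print(n)
    for j in jars(s): print(j)
s=pickle.load(open('top0.pkl','rb'))
for n,u,v,z in [('boxFL',302,249,.062),('boxFR',402,256,.062),('boxBL',303,214,.062),('boxBR',405,217,.062),('wide',163,305,.065),('big',161,172,.1),('therm',461,212,.08),('flapL',305,188,.16),('flapR',407,192,.16)]: print(n,onz(s,u,v,z).round(4))
im=s['pixels']
a=cv2.resize(im[170:340,280:520],None,fx=3.3,fy=3.3,interpolation=cv2.INTER_CUBIC)
cv2.imwrite('pics/topc.png',cv2.cvtColor(a,cv2.COLOR_RGB2BGR)[:600,:800])
s2=pickle.load(open('scene0.pkl','rb'))['pixels']
a=cv2.resize(s2[160:310,170:350],None,fx=4,fy=4,interpolation=cv2.INTER_CUBIC)
cv2.imwrite('pics/scc.png',cv2.cvtColor(a,cv2.COLOR_RGB2BGR))
E
```

```text
top
(array([ 7.8, 91.9]), np.int32(197), array([0.8989, 0.8957, 0.042 ]))
(array([193.7, 221.5]), np.int32(119), array([0.541 , 0.3523, 0.042 ]))
(array([332.2, 335.7]), np.int32(235), array([ 0.2491, -0.027 ,  0.042 ]))
(array([296. , 344.5]), np.int32(207), array([0.2242, 0.0649, 0.042 ]))
(array([324.9, 365.2]), np.int32(71), array([ 0.1752, -0.0104,  0.042 ]))
(array([343.6, 428.2]), np.int32(63), array([ 0.0265, -0.0603,  0.042 ]))
scene
(array([302.9,   4.5]), np.int32(120), array([-0.8362, -2.0439,  0.042 ]))
(array([276.5,  53.8]), np.int32(141), array([-0.2743, -1.4057,  0.042 ]))
(array([284.8,  78. ]), np.int32(121), array([-0.1458, -1.1209,  0.042 ]))
boxFL [0.4697 0.0581 0.062 ]
boxFR [ 0.4587 -0.2035  0.062 ]
boxBL [0.5651 0.059  0.062 ]
boxBR [ 0.5647 -0.2118  0.062 ]
wide [0.3129 0.4051 0.065 ]
big [0.6565 0.4325 0.1   ]
therm [ 0.5771 -0.3549  0.08  ]
flapL [0.6034 0.0521 0.16  ]
flapR [ 0.6003 -0.201   0.16  ]
```

View pics/topc.png

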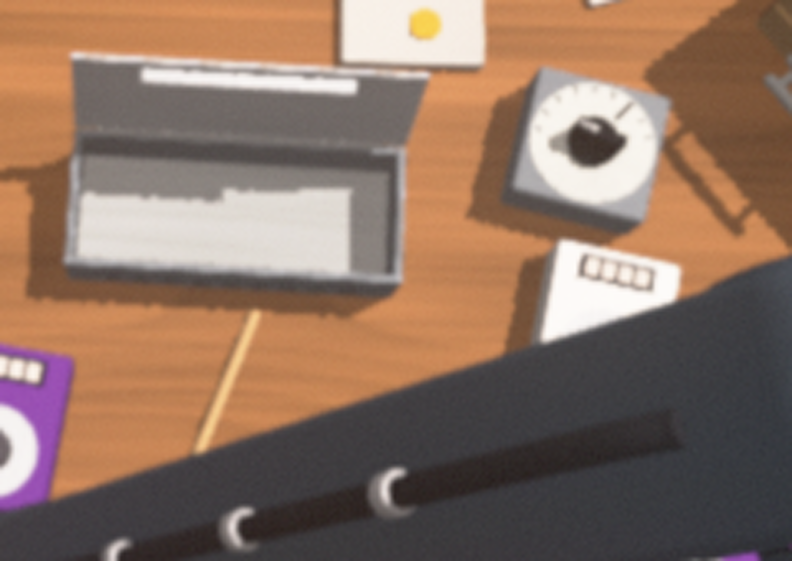

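View pics/scc.png

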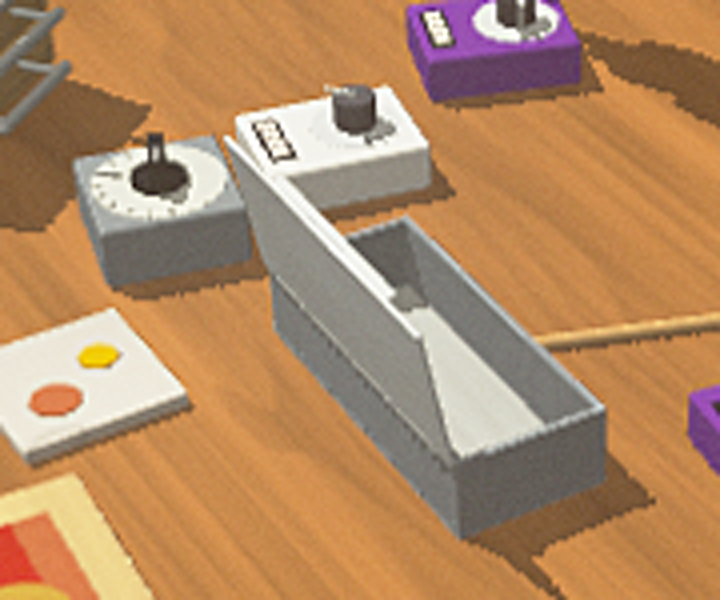

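```bash
python3 -m crank '[{"grip":0.2,"offset":[100,-65,-60],"angular":[0,0,-17]},{"grip":0.2,"offset":[200,-130,-100],"angular":[0,0,-34]},{"grip":0.2,"offset":[300,-195,-120],"angular":[0,0,-51]},{"grip":0.2,"offset":[393,-257,-120],"angular":[0,0,-69]},{"grip":0.2,"offset":[393,-257,-120],"angular":[0,0,-69]},{"grip":0.2,"offset":[393,-257,-120],"angular":[0,0,-69]},{"grip":0.2,"offset":[393,-257,-120],"angular":[0,0,-69]},{"grip":0.2,"offset":[393,-257,-120],"angular":[0,0,-69]},{"grip":0.2,"offset":[393,-257,-120],"angular":[0,0,-69]},{"grip":0.2,"offset":[393,-257,-120],"angular":[0,0,-69]}]' 40
python3 - <<'E'
from h import *
st=manip.sense(); print(st['tcp_pos'],Rn.from_quat(st['tool_rot']).as_matrix().round(3),st['finger_gap'])
import pickle
for n in ['wrist','top']:
    s=snap(n,n+'1.png'); pickle.dump(s,open(n+'1.pkl','wb'))
E
```

```text
t: 1.15
tcp_pos: [0.5006, -0.1984, 0.3518]
tool_rot: [0.705, 0.709, 0.0, 0.0]
force: [0.3, -0.1, 0.4]
finger_gap: 0.799
[ 0.50061998 -0.19835751  0.35184931] [[-0.005  1.     0.001]
 [ 1.     0.005  0.   ]
 [ 0.     0.001 -1.   ]] 0.7989103480784882
```

View pics/wrist1.png

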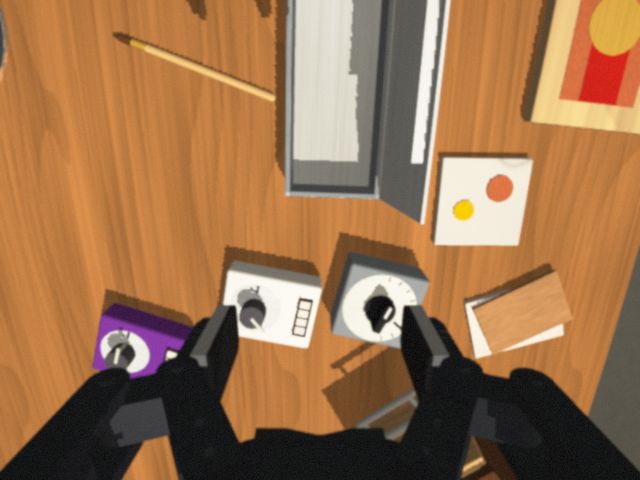

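View pics/top1.png

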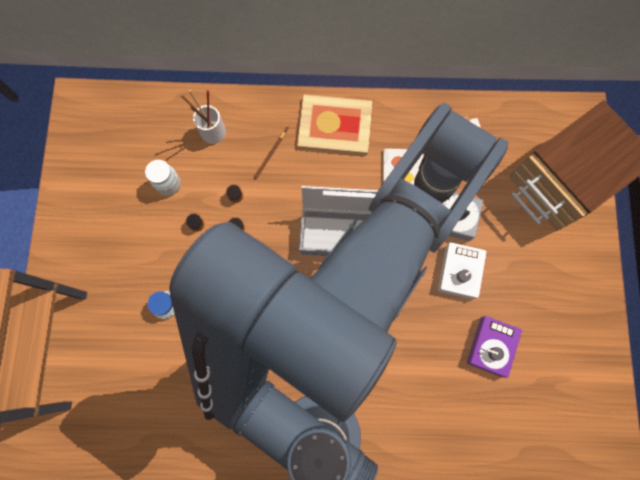

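Wrist view: box right end at (288–378,195), counter knob at (255,310), thermostat knob at (380,308). Next I move left over the jars.

```bash
python3 -m crank '[{"grip":0.2,"offset":[50,0,0],"angular":[0,0,0]},{"grip":0.2,"offset":[100,0,0],"angular":[0,0,0]},{"grip":0.2,"offset":[150,0,0],"angular":[0,0,0]},{"grip":0.2,"offset":[200,0,0],"angular":[0,0,0]},{"grip":0.2,"offset":[250,-10,0],"angular":[0,0,0]},{"grip":0.2,"offset":[300,-20,0],"angular":[0,0,0]},{"grip":0.2,"offset":[310,-20,0],"angular":[0,0,0]},{"grip":0.2,"offset":[310,-20,0],"angular":[0,0,0]},{"grip":0.2,"offset":[310,-20,0],"angular":[0,0,0]}]'
python3 - <<'E'
from h import *
import pickle
for n in ['wrist']:
    s=snap(n,n+'2.png'); pickle.dump(s,open(n+'2.pkl','wb'))
E
```

```text
t: 2.15
tcp_pos: [0.4788, 0.1077, 0.3511]
tool_rot: [0.706, 0.708, -0.0, 0.0]
force: [0.0, 0.3, 0.1]
finger_gap: 0.797
```

View pics/wrist2.png

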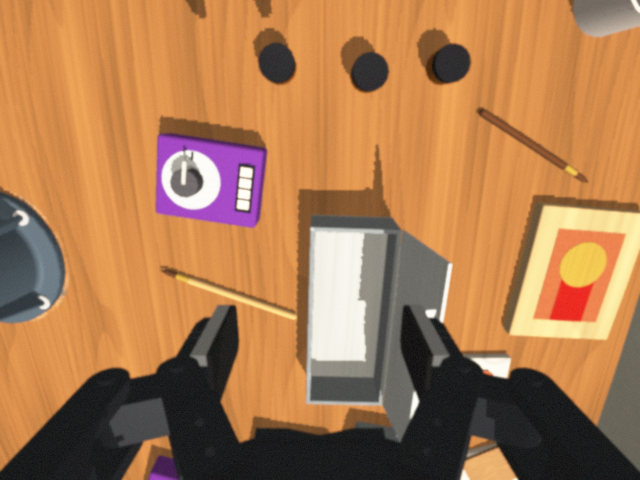

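Box rim corners: (309,229), (398,230), (307,402), (382,403). Three caps: (277,62), (370,71), (450,63).

```bash
cat >> h.py <<'E'
def wjars(s,z=0.042,vmax=70,rows=(0,320)):
    g=s['pixels'].max(2); m=(g<vmax).astype(np.uint8); m[rows[1]:]=0; m[:rows[0]]=0
    m=cv2.morphologyEx(m,cv2.MORPH_OPEN,np.ones((3,3)))
    n,l,st,c=cv2.connectedComponentsWithStats(m); out=[]
    for i in range(1,n):
        if 400<st[i,4]<6000: 
            cn,_=cv2.findContours((l==i).astype(np.uint8),cv2.RETR_EXTERNAL,cv2.CHAIN_APPROX_NONE)
            (u,v),r=cv2.minEnclosingCircle(cn[0]); p=onz(s,u,v,z); 
            q=onz(s,u+r,v,z); out.append((round(u),round(v),round(r,1),p.round(4),round(np.linalg.norm(q-p),4)))
    return out
E
python3 - <<'E'
from h import *
import pickle
s=pickle.load(open('wrist2.pkl','rb'))
for j in wjars(s): print(j)
def crop(s,b,f,k):
    a=cv2.resize(s['pixels'][b[1]:b[3],b[0]:b[2]],None,fx=k,fy=k,interpolation=cv2.INTER_CUBIC); cv2.imwrite('pics/'+f,a[:,:,::-1])
crop(s,(290,200,470,420),'w2c.png',2.7)
s=pickle.load(open('wrist1.pkl','rb'))
crop(s,(200,160,460,370),'w1c.png',2.8)
E
```

```text
(277, 63, 19.4, array([0.4298, 0.2497, 0.042 ]), np.float64(0.0218))
(450, 63, 20.2, array([0.6248, 0.2507, 0.042 ]), np.float64(0.0231))
(369, 72, 19.1, array([0.5336, 0.2406, 0.042 ]), np.float64(0.0216))
(19, 307, 20.9, array([ 0.0503, -0.0614,  0.042 ]), np.float64(0.0321))
```

View pics/w2c.png

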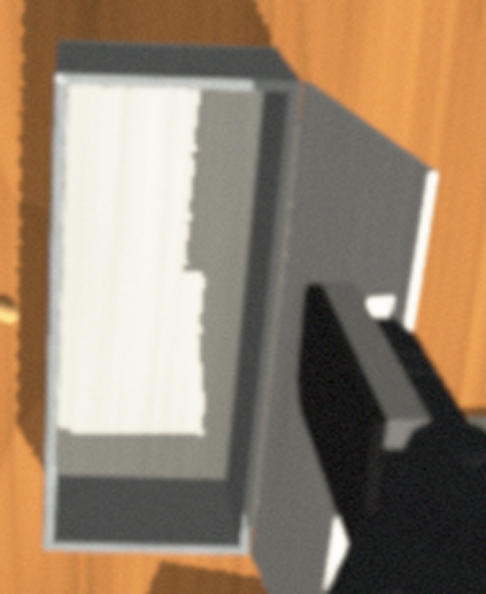

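View pics/w1c.png

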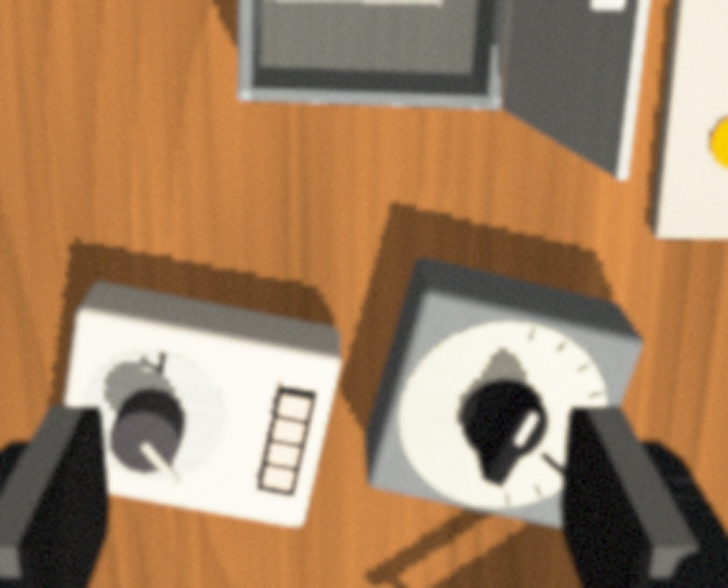

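```bash
python3 - <<'E'
from h import *
import pickle
s=pickle.load(open('wrist2.pkl','rb')); w1=pickle.load(open('wrist1.pkl','rb'))
P={}
for n,c,u,v in [('FL',s,311.1,228.1),('BL',s,401.9,230.4),('FR',s,306.3,404.1),('BR',s,381.5,404.8),('FR1',w1,285.4,196.1),('BR1',w1,378.6,198.2)]:
    P[n]=onz(c,u,v,.062); print(n,P[n].round(4))
# flap edge white strip ends: z unknown
w=lambda x,y:(x/2.8+200,y/2.8+160)
for n,x,y,z in [('thermtop',508,418,.081),('long',553,466,.05),('cknob',147,441,.067),('cptr',178,480,.05),('c1',78,308,.04),('c2',340,355,.04),('c3',302,527,.04),('t1',424,290,.05),('t2',641,345,.05),('t3',369,487,.05)]:
    print(n,onz(w1,*w(x,y),z).round(4))
for n,x,y in [('wptrA',532,413),('wptrB',521,440),('wend',492,480)]: print(n,onz(w1,*w(x,y),.081).round(4))
E
```

```text
FL [0.4683 0.062  0.062 ]
BL [0.5792 0.0594 0.062 ]
FR [ 0.4599 -0.2048  0.062 ]
BR [ 0.5698 -0.2062  0.062 ]
FR1 [ 0.46   -0.2043  0.062 ]
BR1 [ 0.5708 -0.2063  0.062 ]
thermtop [ 0.5791 -0.3441  0.081 ]
long [ 0.6089 -0.3875  0.05  ]
cknob [ 0.4132 -0.3647  0.067 ]
cptr [ 0.4239 -0.3961  0.05  ]
c1 [ 0.3786 -0.3086  0.04  ]
c2 [ 0.5037 -0.3325  0.04  ]
c3 [ 0.4848 -0.4297  0.04  ]
t1 [ 0.5422 -0.2946  0.05  ]
t2 [ 0.6459 -0.3222  0.05  ]
t3 [ 0.5184 -0.3995  0.05  ]
wptrA [ 0.5898 -0.3416  0.081 ]
wptrB [ 0.5857 -0.3553  0.081 ]
wend [ 0.5737 -0.3762  0.081 ]
```

```bash
python3 -m crank '[{"grip":0.2,"offset":[48,-16,0],"angular":[0,0,0]},{"grip":0.2,"offset":[95,-32,15],"angular":[0,0,0]},{"grip":0.2,"offset":[125,-42,50],"angular":[0,0,0]},{"grip":0.2,"offset":[142,-49,95],"angular":[0,0,0]},{"grip":0.2,"offset":[142,-49,145],"angular":[0,0,0]},{"grip":0.2,"offset":[142,-49,195],"angular":[0,0,0]},{"grip":0.2,"offset":[142,-49,240],"angular":[0,0,0]},{"grip":0.2,"offset":[142,-49,260],"angular":[0,0,0]},{"grip":0.2,"offset":[142,-49,260],"angular":[0,0,0]},{"grip":0.2,"offset":[142,-49,260],"angular":[0,0,0]}]'
python3 - <<'E'
from h import *
import pickle
s=snap('wrist','wrist3.png'); pickle.dump(s,open('wrist3.pkl','wb'))
for j in wjars(s): print(j)
for n in ['top','scene']: snap(n,n+'3.png')
E
```

```text
t: 3.2
tcp_pos: [0.4302, 0.2496, 0.0913]
tool_rot: [0.707, 0.707, -0.0, 0.0]
force: [-0.1, -0.4, 0.2]
finger_gap: 0.804
(300, 78, 44.5, array([0.4205, 0.3484, 0.042 ]), np.float64(0.0215))
(318, 262, 35.8, array([0.4288, 0.2536, 0.042 ]), np.float64(0.02))
(638, 260, 32.5, array([0.6148, 0.2542, 0.042 ]), np.float64(0.0209))
(498, 276, 37.7, array([0.5318, 0.2452, 0.042 ]), np.float64(0.0223))
```

View pics/wrist3.png

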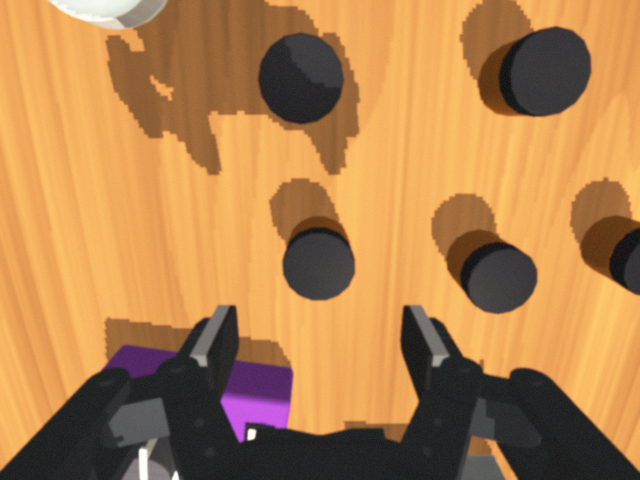

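View pics/scene3.png

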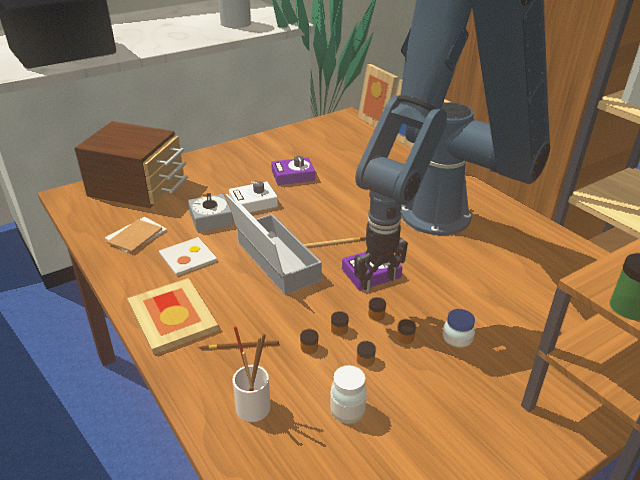

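```bash
python3 - <<'E'
from h import *
import pickle
w=pickle.load(open('wrist3.pkl','rb')); sc=pickle.load(open('scene0.pkl','rb'))
for X in [(.4302,.2496,.0913),(.4302,.2496,.042),(.4302,.2496,.0)]: print(proj(w,X),proj(sc,X))
print((-w['R'].T@w['t']), w['R'].round(3))
E
```

```text
[[320.23440193 311.70439242]] [[378.45958545 285.85373425]]
[[320.0604829  268.63742022]] [[377.11785418 301.42169698]]
[[319.96363732 244.76258798]] [[376.0193392  314.22510687]]
[0.42981201 0.32853894 0.23419761] [[ 1.     0.    -0.001]
 [ 0.001 -0.95   0.313]
 [-0.    -0.313 -0.95 ]]
```

```bash
python3 -m crank '[{"grip":0.2,"offset":[2,-1,40],"angular":[0,0,0]},{"grip":0.2,"offset":[2,-1,70],"angular":[0,0,0]},{"grip":0.2,"offset":[2,-1,83],"angular":[0,0,0]},{"grip":0.2,"offset":[2,-1,83],"angular":[0,0,0]},{"grip":0.7,"offset":[2,-1,83],"angular":[0,0,0]},{"grip":0.7,"offset":[2,-1,83],"angular":[0,0,0]},{"grip":0.7,"offset":[2,-1,83],"angular":[0,0,0]},{"grip":0.7,"offset":[2,-1,83],"angular":[0,0,0]},{"grip":0.7,"offset":[2,-1,83],"angular":[0,0,0]},{"grip":0.7,"offset":[2,-1,80],"angular":[0,0,0]}]' 40
```

```text
t: 4.35
tcp_pos: [0.4284, 0.2529, 0.0122]
tool_rot: [0.706, 0.708, 0.001, 0.0]
force: [-0.3, -0.2, -0.4]
finger_gap: 0.482
```

```bash
python3 -m crank '[{"grip":0.7,"offset":[0,0,-48],"angular":[0,0,0]},{"grip":0.7,"offset":[-20,8,-90],"angular":[0,0,0]},{"grip":0.7,"offset":[-65,20,-105],"angular":[0,0,0]},{"grip":0.7,"offset":[-112,32,-105],"angular":[0,0,0]},{"grip":0.7,"offset":[-160,44,-105],"angular":[0,0,0]},{"grip":0.7,"offset":[-208,56,-105],"angular":[0,0,0]},{"grip":0.7,"offset":[-256,66,-105],"angular":[0,0,0]},{"grip":0.7,"offset":[-304,76,-105],"angular":[0,0,0]},{"grip":0.7,"offset":[-352,82,-105],"angular":[0,0,0]},{"grip":0.7,"offset":[-400,87,-105],"angular":[0,0,0]}]'
python3 -m crank '[{"grip":0.7,"offset":[-24,1,0],"angular":[0,0,0]},{"grip":0.7,"offset":[-24,1,0],"angular":[0,0,0]},{"grip":0.7,"offset":[-24,1,0],"angular":[0,0,0]}]'
python3 - <<'E'
from h import *
for n in ['wrist','scene','top']: snap(n,n+'4.png')
print(togo((.5162,-.1724,.014)))
E
```

```text
t: 5.35
tcp_pos: [0.5163, -0.149, 0.1167]
tool_rot: [0.706, 0.708, 0.0, 0.0]
force: [1.0, 0.5, 0.1]
finger_gap: 0.484
t: 5.65
tcp_pos: [0.5167, -0.1709, 0.1163]
tool_rot: [0.707, 0.708, 0.0, -0.001]
force: [0.0, 0.3, -1.3]
finger_gap: 0.478
[ -3.21298362  -0.42911361 102.29676586]
```

View pics/wrist4.png

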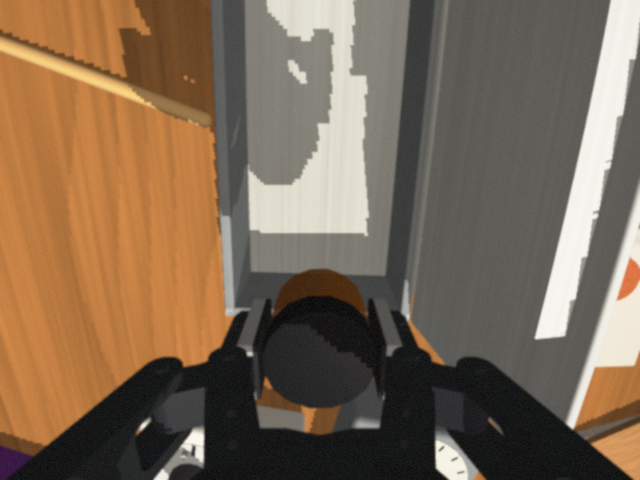

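View pics/scene4.png

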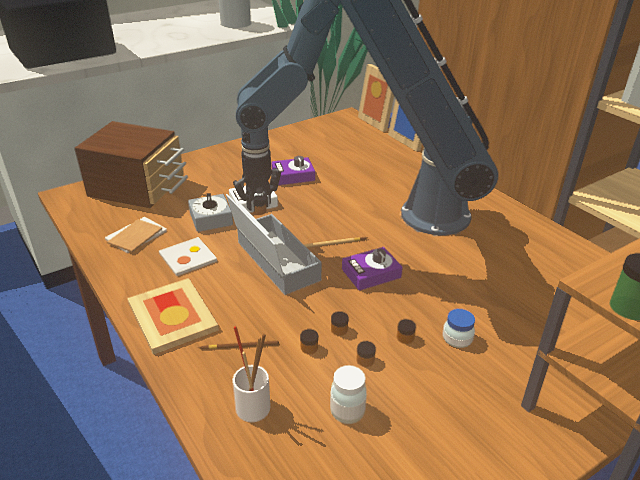

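```bash
python3 -m crank '[{"grip":0.7,"offset":[-1,0,40],"angular":[0,0,0]},{"grip":0.7,"offset":[-1,0,75],"angular":[0,0,0]},{"grip":0.7,"offset":[-1,0,92],"angular":[0,0,0]},{"grip":0.7,"offset":[-1,0,98],"angular":[0,0,0]},{"grip":0.7,"offset":[-1,0,100],"angular":[0,0,0]},{"grip":0.7,"offset":[-1,0,101],"angular":[0,0,0]}]'
python3 -m crank '[{"grip":0.38,"offset":[0,0,0],"angular":[0,0,0]},{"grip":0.38,"offset":[0,0,0],"angular":[0,0,0]},{"grip":0.38,"offset":[0,0,-25],"angular":[0,0,0]},{"grip":0.38,"offset":[0,0,-60],"angular":[0,0,0]},{"grip":0.2,"offset":[20,0,-100],"angular":[0,0,0]},{"grip":0.2,"offset":[60,0,-125],"angular":[0,0,0]},{"grip":0.2,"offset":[60,0,-125],"angular":[0,0,0]}]'
python3 - <<'E'
from h import *
for n in ['wrist','scene','top']: snap(n,n+'5.png')
E
```

```text
t: 6.4
tcp_pos: [0.5165, -0.1706, 0.016]
tool_rot: [0.705, 0.709, -0.0, -0.001]
force: [-4.0, 3.9, 7.6]
finger_gap: 0.482
t: 7.1
tcp_pos: [0.5198, -0.1098, 0.1452]
tool_rot: [0.705, 0.709, 0.002, 0.004]
force: [-0.0, -0.2, 0.2]
finger_gap: 0.802
```

View pics/wrist5.png

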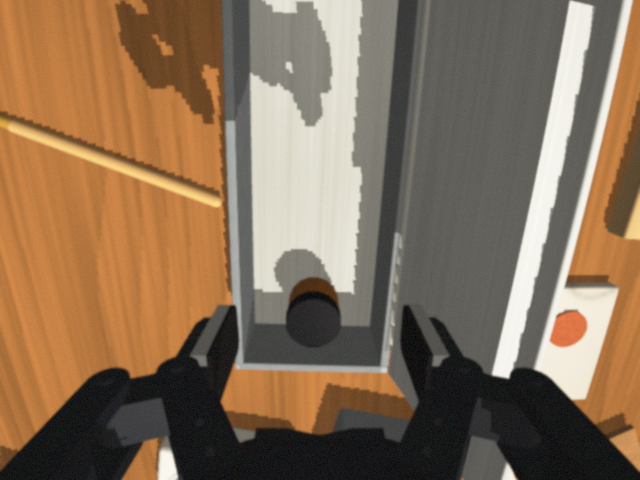

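View pics/scene5.png

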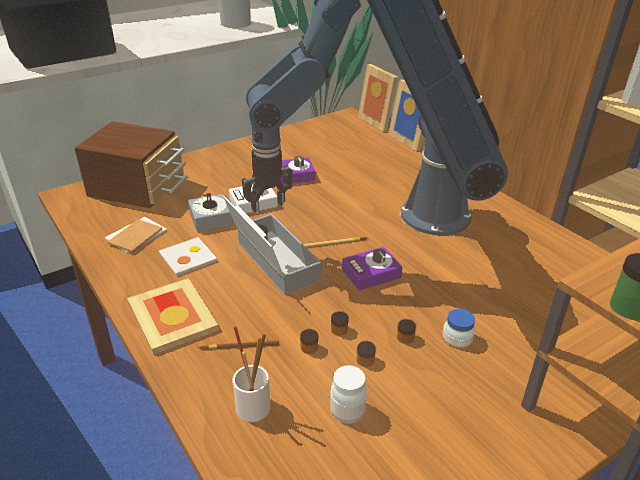

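```bash
python3 -m crank '[{"grip":0.2,"offset":[50,2,0],"angular":[0,0,0]},{"grip":0.2,"offset":[100,4,0],"angular":[0,0,0]},{"grip":0.2,"offset":[150,6,0],"angular":[0,0,0]},{"grip":0.2,"offset":[200,8,0],"angular":[0,0,0]},{"grip":0.2,"offset":[250,10,0],"angular":[0,0,0]},{"grip":0.2,"offset":[300,12,0],"angular":[0,0,0]},{"grip":0.2,"offset":[345,12,20],"angular":[0,0,0]},{"grip":0.2,"offset":[353,12,50],"angular":[0,0,0]},{"grip":0.2,"offset":[353,12,50],"angular":[0,0,0]},{"grip":0.2,"offset":[353,12,50],"angular":[0,0,0]}]'
python3 - <<'E'
from h import *
s=snap('wrist','wrist6.png')
for j in wjars(s): print(j)
s=snap('top','top6.png')
for j in jars(s): print(j)
E
```

```text
t: 8.25
tcp_pos: [0.5278, 0.2399, 0.0891]
tool_rot: [0.706, 0.708, -0.001, -0.001]
force: [0.5, -0.5, 0.1]
finger_gap: 0.801
(497, 247, 39.8, array([0.6251, 0.2538, 0.042 ]), np.float64(0.0226))
(333, 262, 36.5, array([0.5348, 0.2445, 0.042 ]), np.float64(0.0201))
(array([ 8.1, 92. ]), np.int32(217), array([0.8984, 0.8947, 0.042 ]))
```

View pics/wrist6.png

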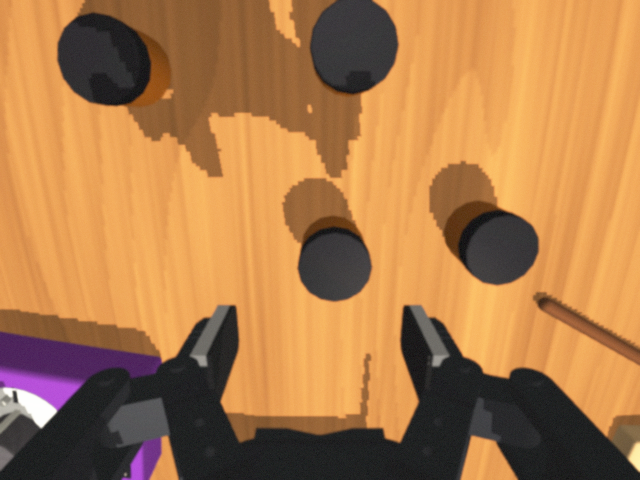

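View pics/top6.png

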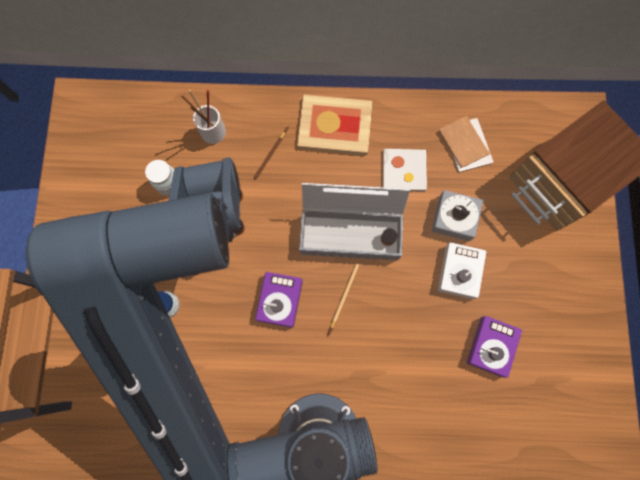

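Wrist6 shows jar C at (334,264), 7 mm further in x than the tool. The placed jar stands at (389,237) in the top view.

```bash
python3 -m crank '[{"grip":0.2,"offset":[4,7,40],"angular":[0,0,0]},{"grip":0.2,"offset":[4,7,70],"angular":[0,0,0]},{"grip":0.2,"offset":[4,7,81],"angular":[0,0,0]},{"grip":0.2,"offset":[4,7,81],"angular":[0,0,0]},{"grip":0.7,"offset":[4,7,81],"angular":[0,0,0]},{"grip":0.7,"offset":[4,7,81],"angular":[0,0,0]},{"grip":0.7,"offset":[4,7,81],"angular":[0,0,0]},{"grip":0.7,"offset":[4,7,81],"angular":[0,0,0]},{"grip":0.7,"offset":[4,7,81],"angular":[0,0,0]},{"grip":0.7,"offset":[4,7,77],"angular":[0,0,0]}]' 40
```

```text
t: 9.35
tcp_pos: [0.5353, 0.2452, 0.0142]
tool_rot: [0.706, 0.708, 0.0, 0.0]
force: [0.1, 0.4, 0.1]
finger_gap: 0.476
```

```bash
python3 -m crank '[{"grip":0.7,"offset":[0,0,-48],"angular":[0,0,0]},{"grip":0.7,"offset":[-20,-2,-90],"angular":[0,0,0]},{"grip":0.7,"offset":[-65,-6,-105],"angular":[0,0,0]},{"grip":0.7,"offset":[-114,-8,-105],"angular":[0,0,0]},{"grip":0.7,"offset":[-163,-10,-105],"angular":[0,0,0]},{"grip":0.7,"offset":[-212,-12,-105],"angular":[0,0,0]},{"grip":0.7,"offset":[-261,-14,-105],"angular":[0,0,0]},{"grip":0.7,"offset":[-310,-17,-105],"angular":[0,0,0]},{"grip":0.7,"offset":[-350,-17,-105],"angular":[0,0,0]},{"grip":0.7,"offset":[-367,-17,-105],"angular":[0,0,0]}]'
python3 -m crank '[{"grip":0.7,"offset":[0,0,0],"angular":[0,0,0]},{"grip":0.7,"offset":[0,0,0],"angular":[0,0,0]}]'
python3 - <<'E'
from h import *
s=snap('wrist','wrist7.png')
print(togo((.5178,-.1224,.016)))
E
```

```text
t: 10.35
tcp_pos: [0.5196, -0.1256, 0.1188]
tool_rot: [0.707, 0.707, 0.0, 0.001]
force: [1.3, -0.2, -0.9]
finger_gap: 0.483
t: 10.55
tcp_pos: [0.5186, -0.121, 0.1183]
tool_rot: [0.706, 0.708, 0.0, -0.001]
force: [-0.1, 0.3, -0.2]
finger_gap: 0.481
[ -2.16733066  -0.67601615 102.24266405]
```

View pics/wrist7.png

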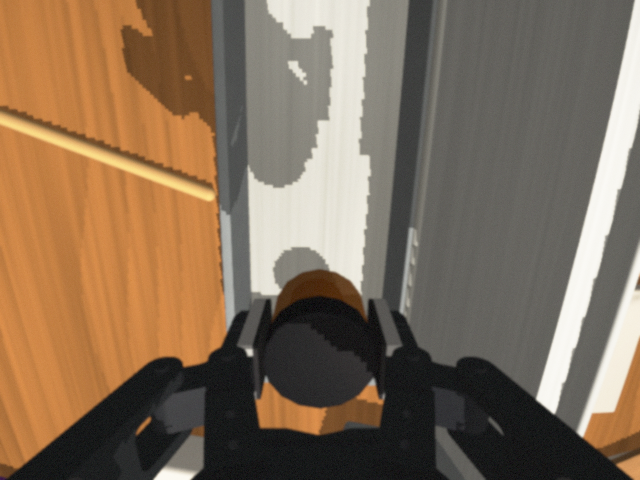

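```bash
python3 -m crank '[{"grip":0.7,"offset":[0,-1,40],"angular":[0,0,0]},{"grip":0.7,"offset":[0,-1,75],"angular":[0,0,0]},{"grip":0.7,"offset":[0,-1,92],"angular":[0,0,0]},{"grip":0.7,"offset":[0,-1,98],"angular":[0,0,0]},{"grip":0.7,"offset":[0,-1,101],"angular":[0,0,0]},{"grip":0.7,"offset":[0,-1,102],"angular":[0,0,0]}]'
python3 -m crank '[{"grip":0.38,"offset":[0,0,0],"angular":[0,0,0]},{"grip":0.38,"offset":[0,0,0],"angular":[0,0,0]},{"grip":0.38,"offset":[0,0,-25],"angular":[0,0,0]},{"grip":0.38,"offset":[0,0,-60],"angular":[0,0,0]},{"grip":0.2,"offset":[20,3,-100],"angular":[0,0,0]},{"grip":0.2,"offset":[60,8,-125],"angular":[0,0,0]},{"grip":0.2,"offset":[60,8,-125],"angular":[0,0,0]}]'
python3 - <<'E'
from h import *
for n in ['wrist','top']: s=snap(n,n+'8.png')
E
```

```text
t: 11.2
tcp_pos: [0.5179, -0.1204, 0.0173]
tool_rot: [0.705, 0.709, -0.0, -0.001]
force: [-2.5, 3.8, 8.8]
finger_gap: 0.478
t: 11.9
tcp_pos: [0.5291, -0.0594, 0.1458]
tool_rot: [0.705, 0.71, 0.003, 0.004]
force: [-0.0, -0.0, -0.5]
finger_gap: 0.799
```

View pics/wrist8.png

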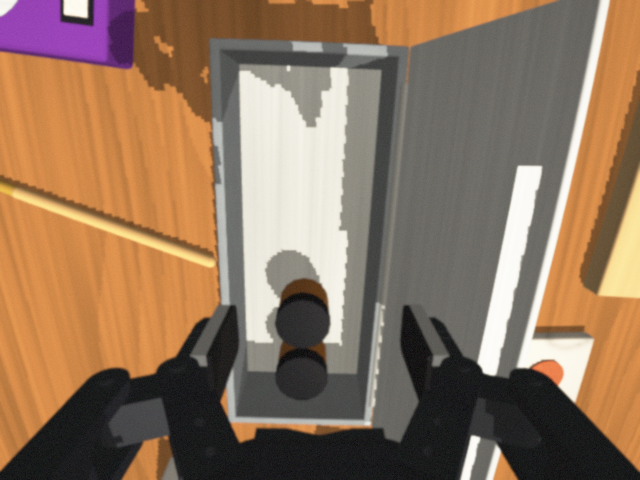

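View pics/top8.png

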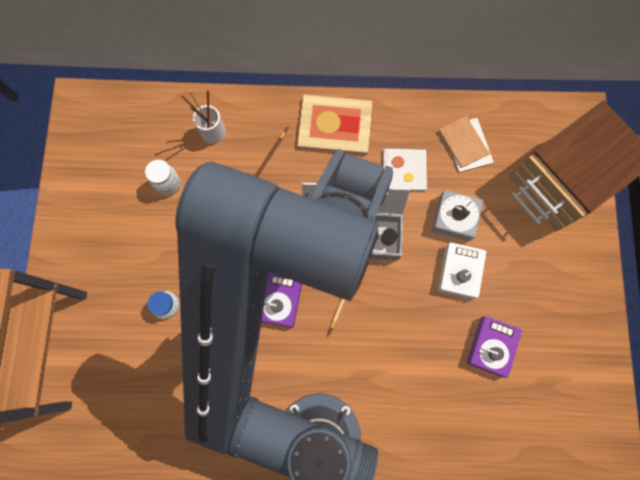

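```bash
python3 -m crank '[{"grip":0.2,"offset":[50,0,0],"angular":[0,0,0]},{"grip":0.2,"offset":[100,0,0],"angular":[0,0,0]},{"grip":0.2,"offset":[150,0,0],"angular":[0,0,0]},{"grip":0.2,"offset":[197,10,0],"angular":[0,0,0]},{"grip":0.2,"offset":[235,40,0],"angular":[0,0,0]},{"grip":0.2,"offset":[275,70,0],"angular":[0,0,0]},{"grip":0.2,"offset":[305,90,20],"angular":[0,0,0]},{"grip":0.2,"offset":[312,95,50],"angular":[0,0,0]},{"grip":0.2,"offset":[312,95,50],"angular":[0,0,0]},{"grip":0.2,"offset":[312,95,50],"angular":[0,0,0]}]'
python3 - <<'E'
from h import *
s=snap('wrist','wrist9.png')
for j in wjars(s): print(j)
print(manip.sense()['tcp_pos'])
E
```

```text
t: 13.0
tcp_pos: [0.619, 0.2489, 0.0893]
tool_rot: [0.706, 0.708, -0.002, -0.001]
force: [0.0, 1.1, 0.6]
finger_gap: 0.803
(337, 260, 36.8, array([0.6278, 0.2546, 0.042 ]), np.float64(0.0203))
[0.61980463 0.24889644 0.09082851]
```

View pics/wrist9.png

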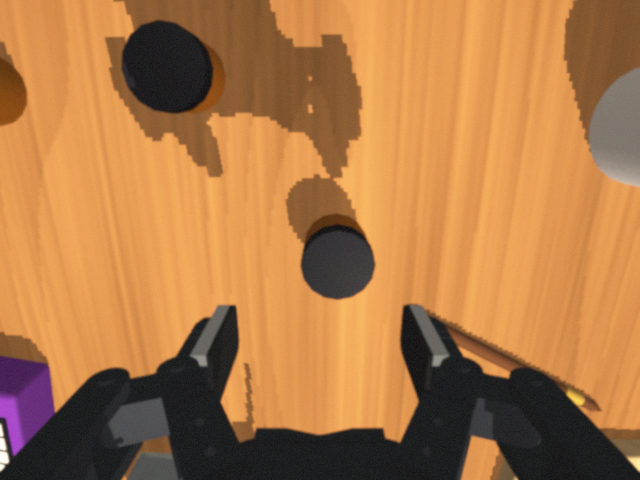

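```bash
python3 -m crank '[{"grip":0.2,"offset":[4,8,40],"angular":[0,0,0]},{"grip":0.2,"offset":[4,8,70],"angular":[0,0,0]},{"grip":0.2,"offset":[4,8,82],"angular":[0,0,0]},{"grip":0.2,"offset":[4,8,82],"angular":[0,0,0]},{"grip":0.7,"offset":[4,8,82],"angular":[0,0,0]},{"grip":0.7,"offset":[4,8,82],"angular":[0,0,0]},{"grip":0.7,"offset":[4,8,82],"angular":[0,0,0]},{"grip":0.7,"offset":[4,8,82],"angular":[0,0,0]},{"grip":0.7,"offset":[4,8,82],"angular":[0,0,0]},{"grip":0.7,"offset":[4,8,78],"angular":[0,0,0]}]' 40
```

```text
t: 14.05
tcp_pos: [0.6283, 0.2545, 0.0142]
tool_rot: [0.706, 0.708, 0.0, 0.0]
force: [-0.3, -0.3, -0.3]
finger_gap: 0.479
```

```bash
python3 -m crank '[{"grip":0.7,"offset":[0,0,-48],"angular":[0,0,0]},{"grip":0.7,"offset":[-10,-25,-85],"angular":[0,0,0]},{"grip":0.7,"offset":[-30,-65,-105],"angular":[0,0,0]},{"grip":0.7,"offset":[-55,-105,-105],"angular":[0,0,0]},{"grip":0.7,"offset":[-103,-109,-105],"angular":[0,0,0]},{"grip":0.7,"offset":[-152,-109,-105],"angular":[0,0,0]},{"grip":0.7,"offset":[-200,-109,-105],"angular":[0,0,0]},{"grip":0.7,"offset":[-249,-109,-105],"angular":[0,0,0]},{"grip":0.7,"offset":[-298,-109,-105],"angular":[0,0,0]},{"grip":0.7,"offset":[-325,-109,-105],"angular":[0,0,0]}]'
python3 -m crank '[{"grip":0.7,"offset":[0,0,0],"angular":[0,0,0]},{"grip":0.7,"offset":[0,0,0],"angular":[0,0,0]}]'
python3 - <<'E'
from h import *
s=snap('wrist','wrist10.png')
print(togo((.5194,-.0705,.016)))
E
```

```text
t: 15.05
tcp_pos: [0.5203, -0.0745, 0.1187]
tool_rot: [0.707, 0.707, 0.0, 0.001]
force: [0.6, 0.6, -0.8]
finger_gap: 0.476
t: 15.25
tcp_pos: [0.5197, -0.0712, 0.1184]
tool_rot: [0.707, 0.708, 0.0, -0.0]
force: [-0.8, 0.4, -1.4]
finger_gap: 0.479
[-2.16768108e-01 -1.19305283e-03  1.02323547e+02]
```

View pics/wrist10.png

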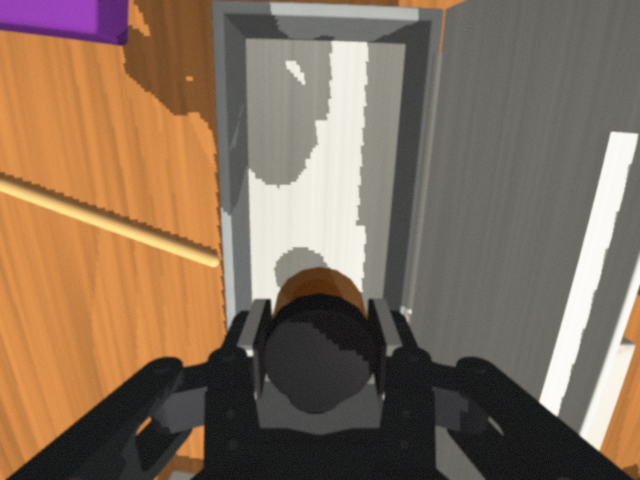

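```bash
python3 -m crank '[{"grip":0.7,"offset":[0,0,40],"angular":[0,0,0]},{"grip":0.7,"offset":[0,0,75],"angular":[0,0,0]},{"grip":0.7,"offset":[0,0,92],"angular":[0,0,0]},{"grip":0.7,"offset":[0,0,98],"angular":[0,0,0]},{"grip":0.7,"offset":[0,0,101],"angular":[0,0,0]},{"grip":0.7,"offset":[0,0,102],"angular":[0,0,0]}]'
python3 -m crank '[{"grip":0.38,"offset":[0,0,0],"angular":[0,0,0]},{"grip":0.38,"offset":[0,0,0],"angular":[0,0,0]},{"grip":0.38,"offset":[0,0,-25],"angular":[0,0,0]},{"grip":0.38,"offset":[0,0,-60],"angular":[0,0,0]},{"grip":0.2,"offset":[20,0,-100],"angular":[0,0,0]},{"grip":0.2,"offset":[60,0,-135],"angular":[0,0,0]},{"grip":0.2,"offset":[60,0,-135],"angular":[0,0,0]}]'
python3 - <<'E'
from h import *
for n in ['wrist','scene']: s=snap(n,n+'11.png')
E
```

```text
t: 15.9
tcp_pos: [0.5187, -0.0689, 0.0178]
tool_rot: [0.705, 0.709, -0.0, -0.002]
force: [-4.7, 2.9, 13.8]
finger_gap: 0.484
t: 16.6
tcp_pos: [0.5228, -0.0084, 0.1561]
tool_rot: [0.705, 0.709, 0.003, 0.004]
force: [0.6, 0.0, 0.5]
finger_gap: 0.796
```

View pics/wrist11.png

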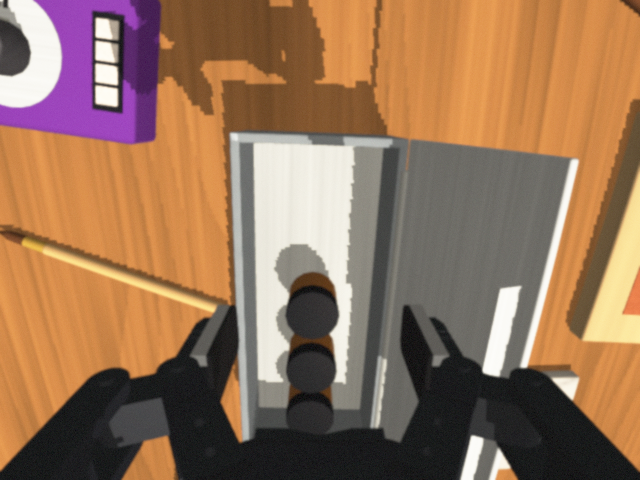

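View pics/scene11.png

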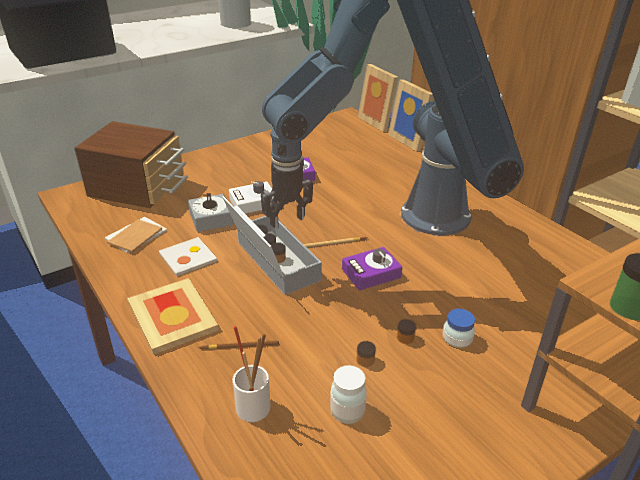

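```bash
python3 -m crank '[{"grip":0.2,"offset":[50,2,0],"angular":[0,0,0]},{"grip":0.2,"offset":[100,4,0],"angular":[0,0,0]},{"grip":0.2,"offset":[150,6,0],"angular":[0,0,0]},{"grip":0.2,"offset":[200,9,0],"angular":[0,0,0]},{"grip":0.2,"offset":[250,12,0],"angular":[0,0,0]},{"grip":0.2,"offset":[300,15,0],"angular":[0,0,0]},{"grip":0.2,"offset":[345,18,20],"angular":[0,0,0]},{"grip":0.2,"offset":[355,20,62],"angular":[0,0,0]},{"grip":0.2,"offset":[355,20,62],"angular":[0,0,0]},{"grip":0.2,"offset":[355,20,62],"angular":[0,0,0]}]'
python3 - <<'E'
from h import *
s=snap('wrist','wrist12.png')
for j in wjars(s): print(j)
print(manip.sense()['tcp_pos'])
E
```

```text
t: 17.7
tcp_pos: [0.5376, 0.3427, 0.0869]
tool_rot: [0.706, 0.708, -0.002, -0.001]
force: [0.2, -0.2, -0.2]
finger_gap: 0.798
(330, 248, 37.6, array([0.5426, 0.3561, 0.042 ]), np.float64(0.0202))
(116, 256, 39.7, array([0.4243, 0.3515, 0.042 ]), np.float64(0.0225))
[0.53897318 0.34274524 0.08877633]
```

View pics/wrist12.png

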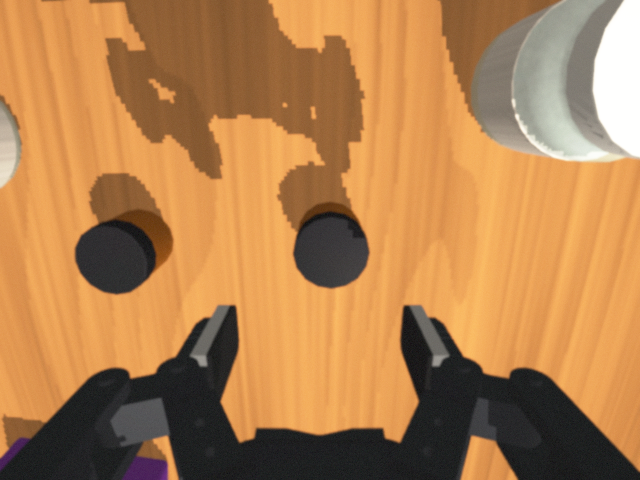

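```bash
python3 -m crank '[{"grip":0.2,"offset":[12,3,30],"angular":[0,0,0]},{"grip":0.2,"offset":[12,3,65],"angular":[0,0,0]},{"grip":0.2,"offset":[12,3,80],"angular":[0,0,0]},{"grip":0.2,"offset":[12,3,80],"angular":[0,0,0]},{"grip":0.7,"offset":[12,3,80],"angular":[0,0,0]},{"grip":0.7,"offset":[12,3,80],"angular":[0,0,0]},{"grip":0.7,"offset":[12,3,80],"angular":[0,0,0]},{"grip":0.7,"offset":[12,3,80],"angular":[0,0,0]},{"grip":0.7,"offset":[12,3,80],"angular":[0,0,0]},{"grip":0.7,"offset":[12,3,76],"angular":[0,0,0]}]' 40
```

```text
t: 18.75
tcp_pos: [0.542, 0.3562, 0.0143]
tool_rot: [0.706, 0.708, 0.001, 0.0]
force: [-0.7, -0.1, -0.3]
finger_gap: 0.482
```

```bash
python3 -m crank '[{"grip":0.7,"offset":[0,0,-48],"angular":[0,0,0]},{"grip":0.7,"offset":[-20,-4,-88],"angular":[0,0,0]},{"grip":0.7,"offset":[-65,-10,-105],"angular":[0,0,0]},{"grip":0.7,"offset":[-114,-21,-105],"angular":[0,0,0]},{"grip":0.7,"offset":[-163,-21,-105],"angular":[0,0,0]},{"grip":0.7,"offset":[-212,-21,-105],"angular":[0,0,0]},{"grip":0.7,"offset":[-261,-21,-105],"angular":[0,0,0]},{"grip":0.7,"offset":[-310,-21,-105],"angular":[0,0,0]},{"grip":0.7,"offset":[-355,-21,-105],"angular":[0,0,0]},{"grip":0.7,"offset":[-375,-21,-105],"angular":[0,0,0]}]'
python3 -m crank '[{"grip":0.7,"offset":[0,0,0],"angular":[0,0,0]},{"grip":0.7,"offset":[0,0,0],"angular":[0,0,0]}]'
python3 - <<'E'
from h import *
s=snap('top','top13.png')
print(togo((.521,-.019,.016)))
E
```

```text
t: 19.75
tcp_pos: [0.5222, -0.0226, 0.1188]
tool_rot: [0.707, 0.707, 0.0, 0.001]
force: [0.6, 0.5, 0.1]
finger_gap: 0.477
t: 19.95
tcp_pos: [0.5216, -0.019, 0.1185]
tool_rot: [0.706, 0.708, 0.0, -0.0]
force: [-0.4, -0.1, -0.1]
finger_gap: 0.478
[ -0.82670279  -0.44680428 102.4145699 ]
```

View pics/top13.png

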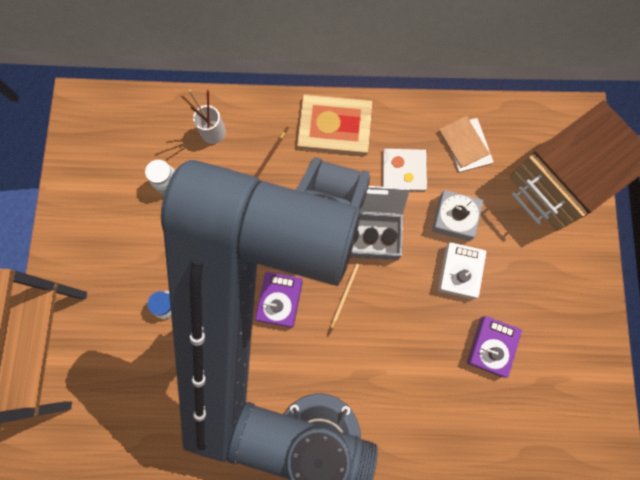

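```bash
python3 -m crank '[{"grip":0.7,"offset":[0,0,40],"angular":[0,0,0]},{"grip":0.7,"offset":[0,0,75],"angular":[0,0,0]},{"grip":0.7,"offset":[0,0,92],"angular":[0,0,0]},{"grip":0.7,"offset":[0,0,98],"angular":[0,0,0]},{"grip":0.7,"offset":[0,0,101],"angular":[0,0,0]},{"grip":0.7,"offset":[0,0,102],"angular":[0,0,0]}]'
python3 -m crank '[{"grip":0.38,"offset":[0,0,0],"angular":[0,0,0]},{"grip":0.38,"offset":[0,0,0],"angular":[0,0,0]},{"grip":0.38,"offset":[0,0,-25],"angular":[0,0,0]},{"grip":0.38,"offset":[0,0,-60],"angular":[0,0,0]},{"grip":0.2,"offset":[20,0,-100],"angular":[0,0,0]},{"grip":0.2,"offset":[60,0,-135],"angular":[0,0,0]},{"grip":0.2,"offset":[60,0,-135],"angular":[0,0,0]}]'
python3 - <<'E'
from h import *
for n in ['wrist','scene']: s=snap(n,n+'14.png')
E
```

```text
t: 20.6
tcp_pos: [0.5207, -0.0172, 0.0177]
tool_rot: [0.705, 0.709, -0.0, -0.001]
force: [-3.4, 2.9, 13.5]
finger_gap: 0.48
t: 21.3
tcp_pos: [0.5251, 0.0437, 0.1563]
tool_rot: [0.705, 0.709, 0.004, 0.004]
force: [-0.4, -0.1, 0.1]
finger_gap: 0.799
```

View pics/wrist14.png

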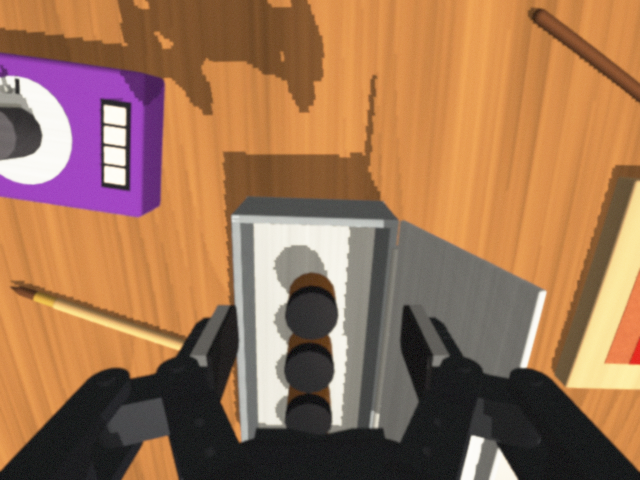

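View pics/scene14.png

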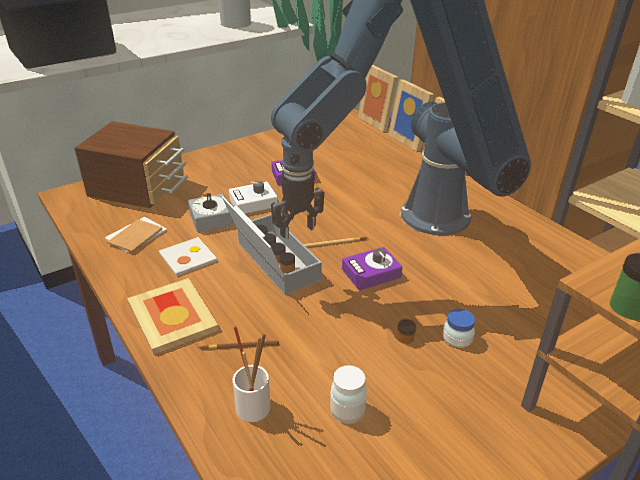

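```bash
python3 -m crank '[{"grip":0.2,"offset":[45,-16,0],"angular":[0,0,0]},{"grip":0.2,"offset":[90,-32,0],"angular":[0,0,0]},{"grip":0.2,"offset":[135,-48,0],"angular":[0,0,0]},{"grip":0.2,"offset":[180,-64,0],"angular":[0,0,0]},{"grip":0.2,"offset":[225,-80,0],"angular":[0,0,0]},{"grip":0.2,"offset":[270,-96,0],"angular":[0,0,0]},{"grip":0.2,"offset":[300,-100,25],"angular":[0,0,0]},{"grip":0.2,"offset":[303,-100,62],"angular":[0,0,0]},{"grip":0.2,"offset":[303,-100,62],"angular":[0,0,0]},{"grip":0.2,"offset":[303,-100,62],"angular":[0,0,0]}]'
python3 - <<'E'
from h import *
s=snap('wrist','wrist15.png')
for j in wjars(s): print(j)
print(manip.sense()['tcp_pos'])
E
```

```text
t: 22.4
tcp_pos: [0.4201, 0.3424, 0.088]
tool_rot: [0.706, 0.708, -0.002, -0.0]
force: [-0.1, 0.8, 0.2]
finger_gap: 0.804
(321, 256, 37.2, array([0.4202, 0.3512, 0.042 ]), np.float64(0.0203))
[0.42118075 0.34273792 0.08920677]
```

View pics/wrist15.png

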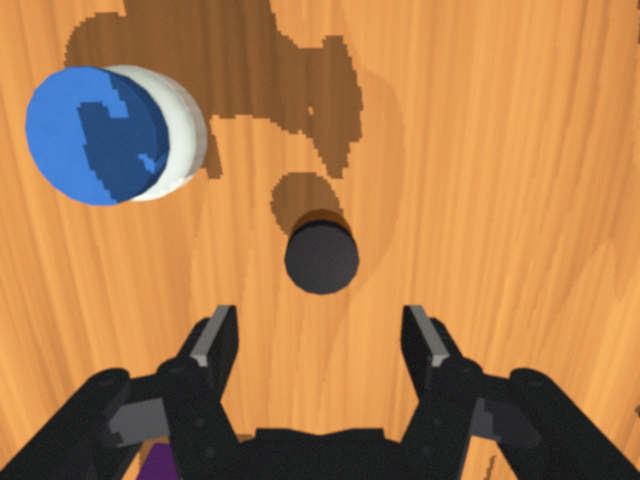

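```bash
python3 -m crank '[{"grip":0.2,"offset":[8,-1,35],"angular":[0,0,0]},{"grip":0.2,"offset":[8,-1,68],"angular":[0,0,0]},{"grip":0.2,"offset":[8,-1,81],"angular":[0,0,0]},{"grip":0.2,"offset":[8,-1,81],"angular":[0,0,0]},{"grip":0.7,"offset":[8,-1,81],"angular":[0,0,0]},{"grip":0.7,"offset":[8,-1,81],"angular":[0,0,0]},{"grip":0.7,"offset":[8,-1,81],"angular":[0,0,0]},{"grip":0.7,"offset":[8,-1,81],"angular":[0,0,0]},{"grip":0.7,"offset":[8,-1,81],"angular":[0,0,0]},{"grip":0.7,"offset":[8,-1,77],"angular":[0,0,0]}]' 40
```

```text
t: 23.45
tcp_pos: [0.42, 0.3519, 0.0132]
tool_rot: [0.706, 0.708, 0.001, 0.0]
force: [0.4, 0.7, -1.6]
finger_gap: 0.477
```

```bash
python3 -m crank '[{"grip":0.7,"offset":[0,0,-48],"angular":[0,0,0]},{"grip":0.7,"offset":[-20,8,-88],"angular":[0,0,0]},{"grip":0.7,"offset":[-60,24,-105],"angular":[0,0,0]},{"grip":0.7,"offset":[-105,40,-105],"angular":[0,0,0]},{"grip":0.7,"offset":[-150,56,-105],"angular":[0,0,0]},{"grip":0.7,"offset":[-195,72,-105],"angular":[0,0,0]},{"grip":0.7,"offset":[-240,88,-105],"angular":[0,0,0]},{"grip":0.7,"offset":[-285,102,-105],"angular":[0,0,0]},{"grip":0.7,"offset":[-318,102,-105],"angular":[0,0,0]},{"grip":0.7,"offset":[-323,102,-105],"angular":[0,0,0]}]'
python3 -m crank '[{"grip":0.7,"offset":[0,0,0],"angular":[0,0,0]},{"grip":0.7,"offset":[0,0,0],"angular":[0,0,0]},{"grip":0.7,"offset":[0,0,0],"angular":[0,0,0]}]'
python3 - <<'E'
from h import *
s=snap('wrist','wrist16.png')
print(togo((.5225,.029,.016)))
E
```

```text
t: 24.45
tcp_pos: [0.5234, 0.0255, 0.1177]
tool_rot: [0.708, 0.707, 0.0, 0.001]
force: [-0.7, -0.3, -1.2]
finger_gap: 0.478
t: 24.75
tcp_pos: [0.5222, 0.0305, 0.1174]
tool_rot: [0.705, 0.709, -0.0, -0.0]
force: [0.4, -0.1, -1.2]
finger_gap: 0.479
[ -1.54103756   0.22457501 101.3831795 ]
```

View pics/wrist16.png

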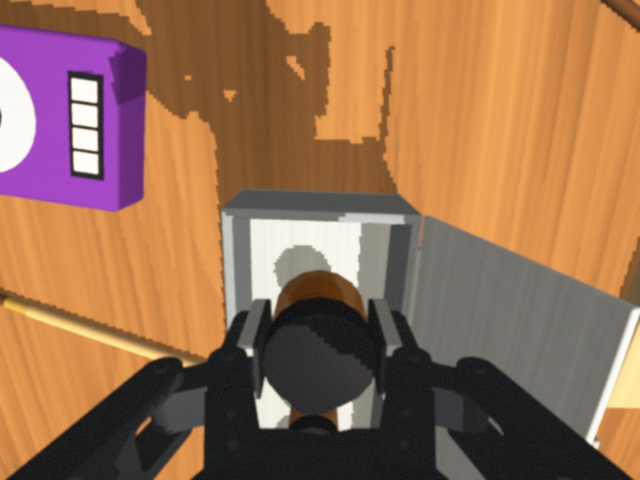

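```bash
python3 -m crank '[{"grip":0.7,"offset":[-1,0,40],"angular":[0,0,0]},{"grip":0.7,"offset":[-1,0,70],"angular":[0,0,0]},{"grip":0.7,"offset":[-1,0,88],"angular":[0,0,0]},{"grip":0.7,"offset":[-1,0,95],"angular":[0,0,0]},{"grip":0.7,"offset":[-1,0,99],"angular":[0,0,0]},{"grip":0.7,"offset":[-1,0,101],"angular":[0,0,0]}]'
python3 -m crank '[{"grip":0.38,"offset":[0,0,0],"angular":[0,0,0]},{"grip":0.38,"offset":[0,0,0],"angular":[0,0,0]},{"grip":0.38,"offset":[0,0,-25],"angular":[0,0,0]},{"grip":0.38,"offset":[0,0,-60],"angular":[0,0,0]},{"grip":0.2,"offset":[0,0,-105],"angular":[0,0,0]},{"grip":0.2,"offset":[20,0,-150],"angular":[0,0,0]},{"grip":0.2,"offset":[60,0,-180],"angular":[0,0,0]},{"grip":0.9,"offset":[100,0,-200],"angular":[0,0,0]},{"grip":0.9,"offset":[110,0,-200],"angular":[0,0,0]},{"grip":0.9,"offset":[110,0,-200],"angular":[0,0,0]}]'
python3 - <<'E'
from h import *
import pickle
for n in ['wrist','scene','top']: s=snap(n,n+'17.png'); pickle.dump(s,open(n+'17.pkl','wb'))
E
```

```text
t: 25.4
tcp_pos: [0.5232, 0.0285, 0.0166]
tool_rot: [0.706, 0.709, 0.0, 0.0]
force: [0.9, 0.5, -0.4]
finger_gap: 0.48
t: 26.4
tcp_pos: [0.5225, 0.1393, 0.2175]
tool_rot: [0.705, 0.709, 0.001, 0.001]
force: [0.0, -0.3, 0.3]
finger_gap: 0.295
```

View pics/wrist17.png

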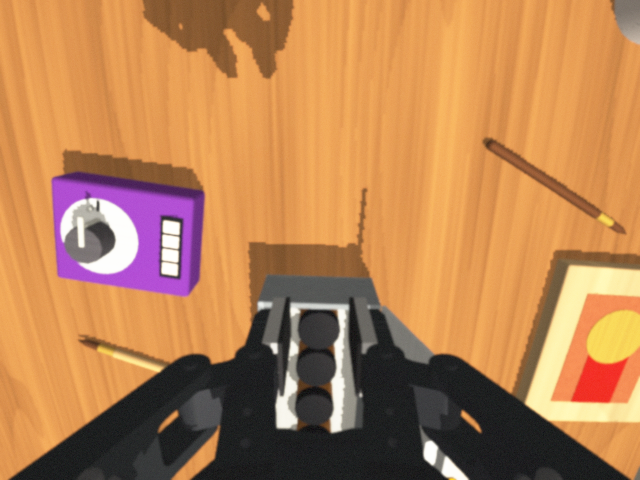

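View pics/scene17.png

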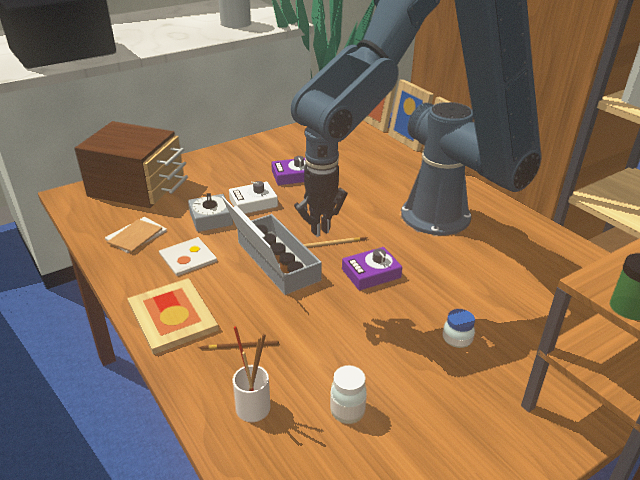

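View pics/top17.png

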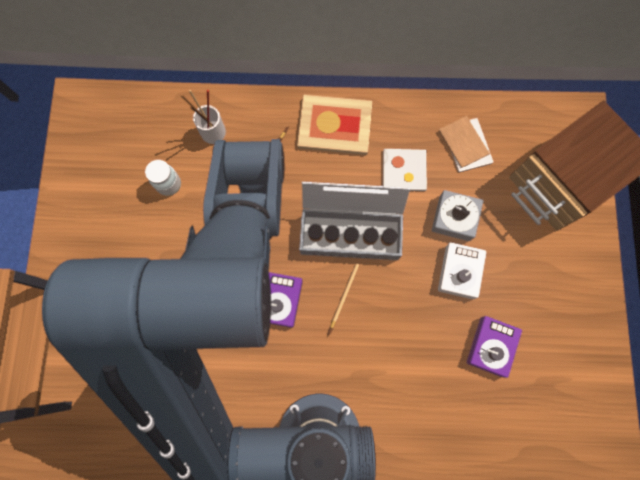

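```bash
python3 - <<'E'
from h import *
import pickle
t=pickle.load(open('top0.pkl','rb')); s=pickle.load(open('scene0.pkl','rb'))
def tri(a,pa,b,pb):
    o1,d1=ray(a,*pa);o2,d2=ray(b,*pb)
    A=np.stack([d1,-d2],1); k=np.linalg.lstsq(A,o2-o1,rcond=None)[0]
    p,q=o1+d1*k[0],o2+d2*k[1]; return ((p+q)/2).round(4),np.linalg.norm(p-q).round(4)
print(tri(t,(301.8,186.1),s,(274.5,243)))
print(tri(t,(410,191.8),s,(227,194.5)))
E
```

```text
(array([0.6033, 0.0601, 0.1717]), np.float64(0.0015))
(array([ 0.5958, -0.2054,  0.169 ]), np.float64(0.0046))
```

```bash
python3 -m crank '[{"grip":1,"offset":[0,48,0],"angular":[0,0,0]},{"grip":1,"offset":[0,96,0],"angular":[0,0,0]},{"grip":1,"offset":[-15,140,0],"angular":[0,0,0]},{"grip":1,"offset":[-60,147,0],"angular":[0,0,0]},{"grip":1,"offset":[-108,147,0],"angular":[0,0,0]},{"grip":1,"offset":[-156,147,0],"angular":[0,0,0]},{"grip":1,"offset":[-200,147,10],"angular":[0,0,0]},{"grip":1,"offset":[-211,147,40],"angular":[0,0,0]},{"grip":1,"offset":[-211,147,66],"angular":[0,0,0]},{"grip":1,"offset":[-211,147,66],"angular":[0,0,0]}]'
python3 - <<'E'
from h import *
for n in ['wrist','scene']: s=snap(n,n+'18.png')
print(togo((.5806,-.072,.1494)),manip.sense()['force'])
E
```

```text
t: 27.55
tcp_pos: [0.6658, -0.0745, 0.1445]
tool_rot: [0.707, 0.707, -0.003, -0.005]
force: [-1.2, 1.1, -0.2]
finger_gap: 0.0
[  1.70622424 -88.60587189  -0.09989355] [ 1.1638256  -0.19666329  0.11536788]
```

View pics/scene18.png

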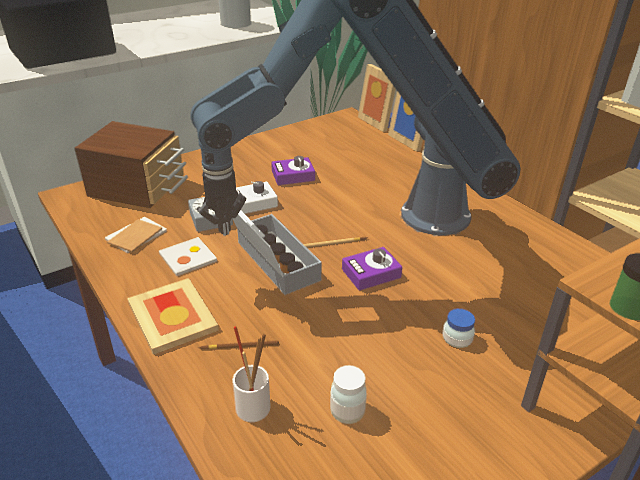

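View pics/wrist18.png

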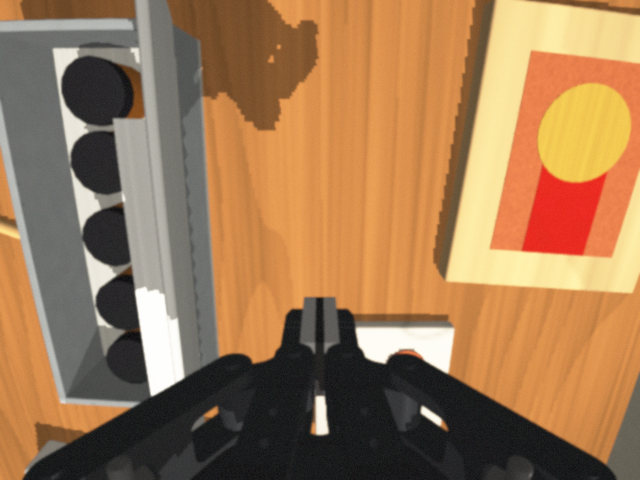

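```bash
python3 -m crank '[{"grip":1,"offset":[2,-30,0],"angular":[0,0,0]},{"grip":1,"offset":[2,-48,0],"angular":[0,0,0]},{"grip":1,"offset":[2,-62,0],"angular":[0,0,0]},{"grip":1,"offset":[2,-76,0],"angular":[0,0,0]},{"grip":1,"offset":[2,-90,0],"angular":[0,0,0]},{"grip":1,"offset":[2,-101,3],"angular":[0,0,0]},{"grip":1,"offset":[2,-112,6],"angular":[0,0,0]},{"grip":1,"offset":[2,-122,11],"angular":[0,0,0]},{"grip":1,"offset":[2,-132,17],"angular":[0,0,0]},{"grip":1,"offset":[2,-132,17],"angular":[0,0,0]}]'
python3 - <<'E'
from h import *
for n in ['wrist','scene']: s=snap(n,n+'19.png')
print(togo((.522,-.072,.1158)),manip.sense()['force'])
E
```

```text
t: 28.65
tcp_pos: [0.5356, -0.0704, 0.1324]
tool_rot: [0.706, 0.708, -0.001, -0.002]
force: [-0.3, 0.3, 0.6]
finger_gap: -0.001
[ -1.0424474  -15.6148717   17.14775998] [ 0.19022427 -0.44423603 -0.14197526]
```

View pics/scene19.png

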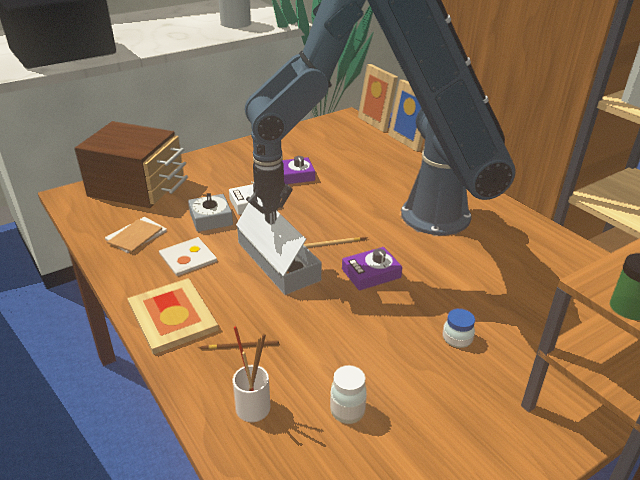

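View pics/wrist19.png

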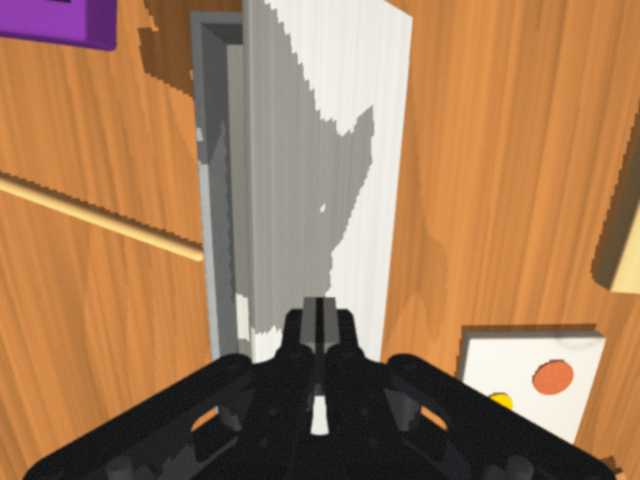

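```bash
python3 -m crank '[{"grip":1,"offset":[-1,-8,8],"angular":[0,0,0]},{"grip":1,"offset":[-1,-16,17],"angular":[0,0,0]},{"grip":1,"offset":[-1,-22,27],"angular":[0,0,0]},{"grip":1,"offset":[-1,-27,37],"angular":[0,0,0]},{"grip":1,"offset":[-1,-30,46],"angular":[0,0,0]},{"grip":1,"offset":[-1,-33,55],"angular":[0,0,0]},{"grip":1,"offset":[-1,-34,62],"angular":[0,0,0]},{"grip":1,"offset":[-1,-34,66],"angular":[0,0,0]},{"grip":1,"offset":[-1,-34,68],"angular":[0,0,0]},{"grip":1,"offset":[-1,-34,69],"angular":[0,0,0]}]'
python3 -m crank '[{"grip":1,"offset":[0,0,1],"angular":[0,0,0]},{"grip":1,"offset":[0,0,1],"angular":[0,0,0]}]'
```

```text
t: 29.75
tcp_pos: [0.5039, -0.072, 0.0658]
tool_rot: [0.706, 0.708, -0.0, -0.0]
force: [-3.7, 0.9, 22.1]
finger_gap: -0.001
t: 29.95
tcp_pos: [0.5039, -0.072, 0.0658]
tool_rot: [0.706, 0.708, -0.0, 0.0]
force: [-5.1, 1.3, 22.0]
finger_gap: -0.003
```

```bash
python3 -m crank '[{"grip":1,"offset":[0,0,-40],"angular":[0,0,0]},{"grip":1,"offset":[-20,0,-85],"angular":[0,0,0]},{"grip":0.3,"offset":[-40,-20,-130],"angular":[0,0,0]},{"grip":0.3,"offset":[-50,-20,-178],"angular":[0,0,0]},{"grip":0.3,"offset":[-50,-20,-180],"angular":[0,0,0]},{"grip":0.3,"offset":[-50,-20,-180],"angular":[0,0,0]}]'
python3 - <<'E'
from h import *
import pickle
for n in ['wrist','scene','top']: s=snap(n,n+'20.png'); pickle.dump(s,open(n+'20.pkl','wb'))
print(manip.sense()['tcp_pos'])
E
```

```text
t: 30.55
tcp_pos: [0.4851, -0.1228, 0.2449]
tool_rot: [0.706, 0.708, 0.001, 0.002]
force: [-0.1, 0.4, 0.3]
finger_gap: 0.68
[ 0.48314166 -0.12118098  0.24163285]
```

View pics/scene20.png

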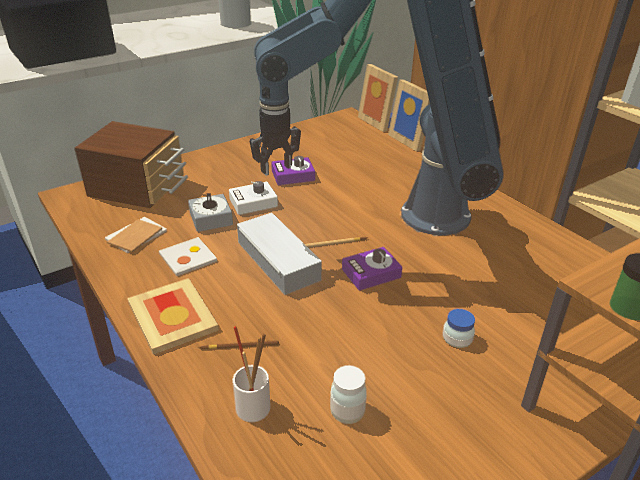

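View pics/wrist20.png

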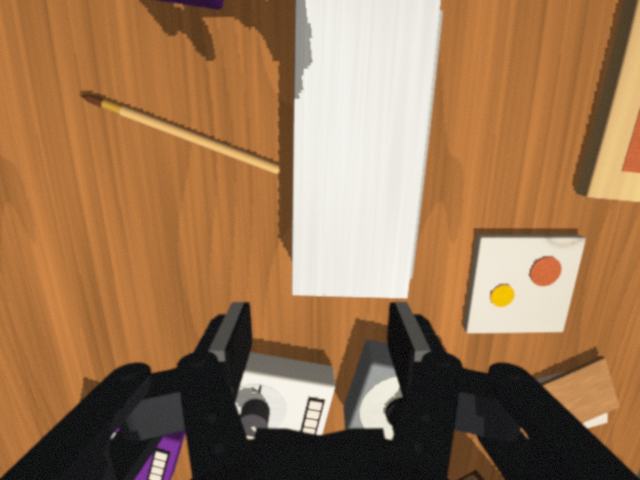

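```bash
python3 -m crank '[{"grip":0.3,"offset":[-48,-13,0],"angular":[0,0,6]},{"grip":0.3,"offset":[-96,-26,0],"angular":[0,0,12]},{"grip":0.3,"offset":[-144,-39,0],"angular":[0,0,18]},{"grip":0.3,"offset":[-192,-52,15],"angular":[0,0,24]},{"grip":0.3,"offset":[-235,-63,40],"angular":[0,0,26]},{"grip":0.3,"offset":[-245,-65,75],"angular":[0,0,26]},{"grip":0.3,"offset":[-245,-65,84],"angular":[0,0,26]},{"grip":0.3,"offset":[-245,-65,84],"angular":[0,0,26]}]'
python3 - <<'E'
from h import *
import pickle
for n in ['wrist']: s=snap(n,n+'21.png'); pickle.dump(s,open(n+'21.pkl','wb'))
print(manip.sense()['tcp_pos'])
E
```

```text
t: 31.5
tcp_pos: [0.4186, -0.3646, 0.1562]
tool_rot: [0.847, 0.531, -0.0, -0.004]
force: [-0.1, 0.1, 0.1]
finger_gap: 0.7
[ 0.41965377 -0.36518449  0.15794145]
```

View pics/wrist21.png

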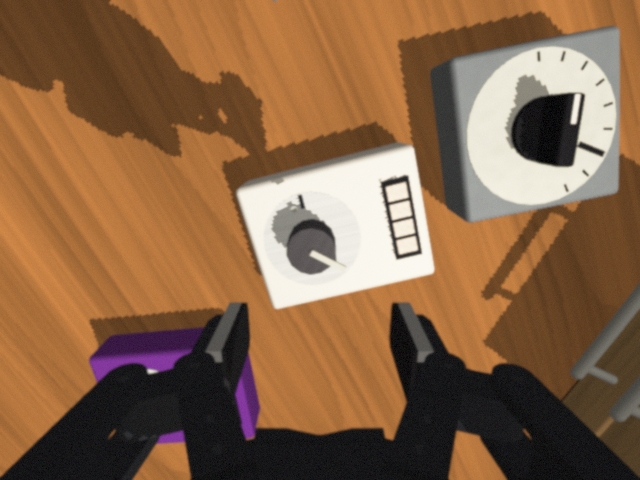

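```bash
python3 - <<'E'
from h import *
import pickle
s=pickle.load(open('wrist21.pkl','rb'))
a=cv2.resize(s['pixels'][140:320,220:450],None,fx=3.4,fy=3.3,interpolation=cv2.INTER_CUBIC); cv2.imwrite('pics/w21c.png',a[:,:,::-1])
print(proj(s,[(.4197,-.3652,.158),(.4197,-.3652,.067),(.4197,-.3652,0)]))
E
```

```text
[[321.51919831 313.70194458]
 [321.86237972 246.26056286]
 [321.9901134  220.70990036]]
```

View pics/w21c.png

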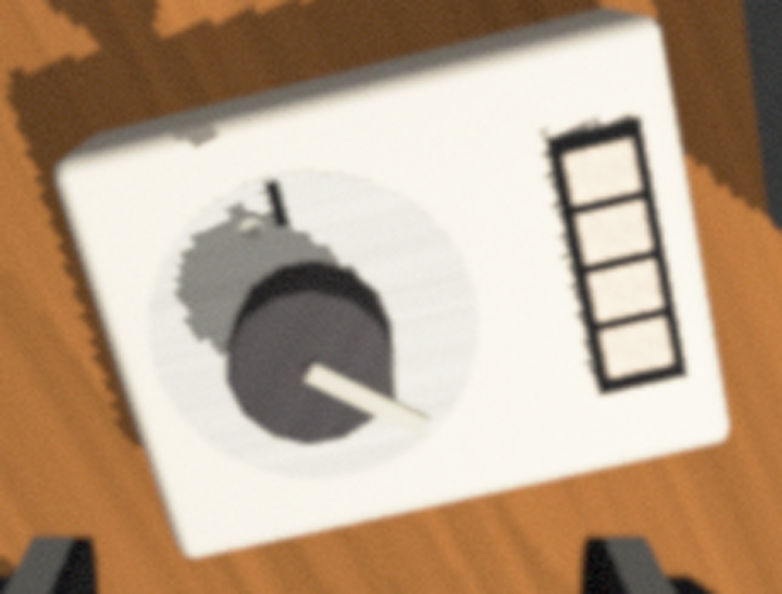

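```bash
python3 - <<'E'
from h import *
import pickle
s=pickle.load(open('wrist21.pkl','rb'))
w=lambda x,y:(220+x/3.4,140+y/3.3)
for n,x,y,z in [('knobtop',310,365,.067),('tip',428,422,.067),('dial',315,325,.041),('tick',277,202,.041),('c1',62,170,.04),('c2',655,18,.04),('c3',728,437,.04),('c4',188,555,.04),('pin41',252,225,.041),('pin50',252,225,.05)]:
    print(n,onz(s,*w(x,y),z).round(4))
print(Rn.from_quat(manip.sense()['tool_rot']).as_matrix().round(3))
E
```

```text
knobtop [ 0.4119 -0.3649  0.067 ]
tip [ 0.4277 -0.3862  0.067 ]
dial [ 0.4124 -0.3647  0.041 ]
tick [ 0.4175 -0.3363  0.041 ]
c1 [ 0.38   -0.3106  0.04  ]
c2 [ 0.5032 -0.3348  0.04  ]
c3 [ 0.4836 -0.4294  0.04  ]
c4 [ 0.3603 -0.4039  0.04  ]
pin41 [ 0.4104 -0.3386  0.041 ]
pin50 [ 0.412 -0.337  0.05 ]
[[ 0.434  0.901 -0.003]
 [ 0.901 -0.434  0.004]
 [ 0.003 -0.004 -1.   ]]
```

```bash
python3 -m crank '[{"grip":0.3,"offset":[-3,-7,30],"angular":[0,0,-8]},{"grip":0.3,"offset":[-3,-7,60],"angular":[0,0,-10]},{"grip":0.3,"offset":[-3,-7,85],"angular":[0,0,-10]},{"grip":0.3,"offset":[-3,-7,100],"angular":[0,0,-10]},{"grip":0.3,"offset":[-3,-7,109],"angular":[0,0,-10]},{"grip":0.3,"offset":[-3,-7,109],"angular":[0,0,-10]},{"grip":0.3,"offset":[-3,-7,109],"angular":[0,0,-10]}]'
python3 - <<'E'
from h import *
st=manip.sense();print(st['tcp_pos'],st['force'],togo((.4122,-.3648,.048)))
for n in ['wrist']: s=snap(n,n+'22.png')
E
```

```text
t: 32.25
tcp_pos: [0.4133, -0.367, 0.0515]
tool_rot: [0.797, 0.604, 0.0, 0.001]
force: [0.0, -1.9, -0.4]
finger_gap: 0.702
[ 0.41333938 -0.36699919  0.05151537] [ 5.96019282e-04 -1.86808344e+00 -3.75483487e-01] [ 1.81165039 -1.69911902  3.51046209]
```

View pics/wrist22.png

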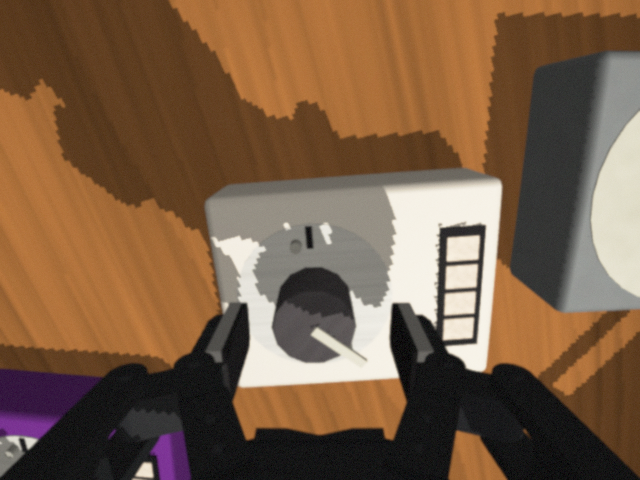

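```bash
python3 -m crank '[{"grip":0.3,"offset":[2,-1,2],"angular":[0,0,0]},{"grip":0.3,"offset":[2,-1,2],"angular":[0,0,0]},{"grip":0.8,"offset":[2,-1,2],"angular":[0,0,0]},{"grip":0.8,"offset":[2,-1,2],"angular":[0,0,0]},{"grip":0.8,"offset":[2,-1,2],"angular":[0,0,0]},{"grip":0.8,"offset":[2,-1,2],"angular":[0,0,0]},{"grip":0.8,"offset":[2,-1,2],"angular":[0,0,0]}]' 40
```

```text
t: 33.0
tcp_pos: [0.4116, -0.3648, 0.0488]
tool_rot: [0.798, 0.603, -0.0, -0.0]
force: [-1.9, 0.9, 5.1]
finger_gap: 0.38
```

```bash
python3 -m crank '[{"grip":0.8,"offset":[0,0,0],"angular":[0,0,-7]},{"grip":0.8,"offset":[0,0,0],"angular":[0,0,-14]},{"grip":0.8,"offset":[0,0,0],"angular":[0,0,-21]},{"grip":0.8,"offset":[0,0,0],"angular":[0,0,-28]},{"grip":0.8,"offset":[0,0,0],"angular":[0,0,-35]},{"grip":0.8,"offset":[0,0,0],"angular":[0,0,-42]},{"grip":0.8,"offset":[0,0,0],"angular":[0,0,-49]},{"grip":0.8,"offset":[0,0,0],"angular":[0,0,-56]},{"grip":0.8,"offset":[0,0,0],"angular":[0,0,-62]},{"grip":0.8,"offset":[0,0,0],"angular":[0,0,-62]}]'
python3 - <<'E'
from h import *
st=manip.sense();print(st['force'],st['ft_torque'])
for n in ['wrist']: s=snap(n,n+'23.png')
E
```

```text
t: 34.0
tcp_pos: [0.4125, -0.3646, 0.0488]
tool_rot: [0.373, 0.928, 0.0, 0.0]
force: [0.6, 2.4, 4.9]
finger_gap: 0.38
[0.55444082 2.38376442 4.87934962] [ 0.3711625  -0.1604126   0.07193414]
```

View pics/wrist23.png

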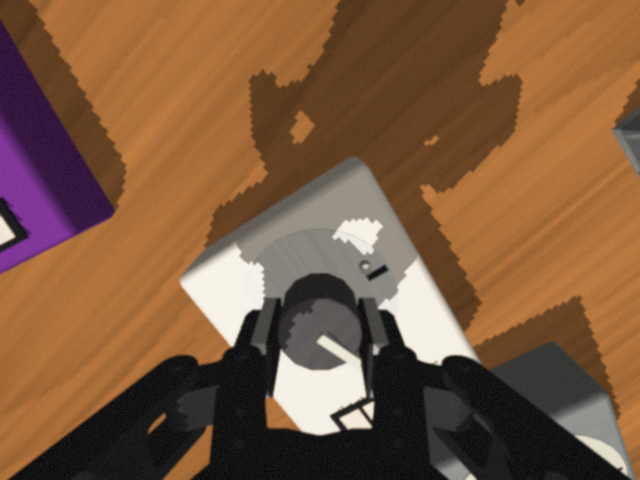

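```bash
python3 -m crank '[{"grip":0.3,"offset":[0,0,0],"angular":[0,0,0]},{"grip":0.3,"offset":[0,0,0],"angular":[0,0,0]},{"grip":0.3,"offset":[0,0,0],"angular":[0,0,0]},{"grip":0.3,"offset":[0,0,-30],"angular":[0,0,0]},{"grip":0.3,"offset":[0,0,-35],"angular":[0,0,8]},{"grip":0.3,"offset":[0,0,-35],"angular":[0,0,16]},{"grip":0.3,"offset":[0,0,-35],"angular":[0,0,24]},{"grip":0.3,"offset":[0,0,-35],"angular":[0,0,32]},{"grip":0.3,"offset":[0,0,-35],"angular":[0,0,40]},{"grip":0.3,"offset":[0,0,-35],"angular":[0,0,48]}]'
python3 -m crank '[{"grip":0.3,"offset":[0,0,0],"angular":[0,0,8]},{"grip":0.3,"offset":[0,0,0],"angular":[0,0,16]},{"grip":0.3,"offset":[0,0,0],"angular":[0,0,24]},{"grip":0.3,"offset":[0,0,0],"angular":[0,0,32]},{"grip":0.3,"offset":[0,0,0],"angular":[0,0,40]},{"grip":0.3,"offset":[0,0,0],"angular":[0,0,48]},{"grip":0.3,"offset":[0,0,0],"angular":[0,0,48]},{"grip":0.3,"offset":[0,0,0],"angular":[0,0,48]}]'
python3 - <<'E'
from h import *
st=manip.sense();print(st['force'],st['tcp_pos'],st['q'][5],togo((.4122,-.3648,.049)))
print(Rn.from_quat(st['tool_rot']).as_matrix().round(3))
for n in ['wrist']: s=snap(n,n+'24.png')
E
```

```text
t: 35.05
tcp_pos: [0.4119, -0.3648, 0.0831]
tool_rot: [0.72, 0.694, -0.0, -0.0]
force: [-0.2, -0.2, -0.7]
finger_gap: 0.699
t: 35.85
tcp_pos: [0.4119, -0.3648, 0.0832]
tool_rot: [0.939, 0.345, -0.0, -0.0]
force: [0.0, 0.1, -0.0]
finger_gap: 0.698
[ 0.02676577  0.0506105  -0.01504597] [ 0.41187889 -0.36476663  0.08317596] -0.06116088692069075 [ 0.22321438  0.24197551 34.17590158]
[[ 0.762  0.647 -0.   ]
 [ 0.647 -0.762  0.   ]
 [-0.    -0.    -1.   ]]
```

View pics/wrist24.png

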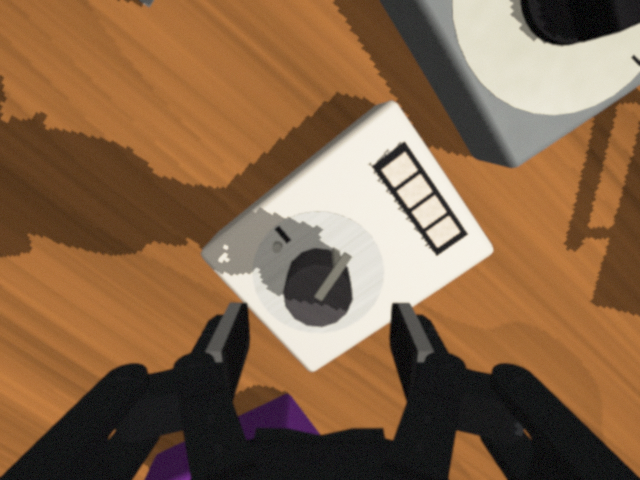

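```bash
python3 -m crank '[{"grip":0.3,"offset":[0,0,20],"angular":[0,0,0]},{"grip":0.3,"offset":[0,0,34],"angular":[0,0,0]},{"grip":0.3,"offset":[0,0,34],"angular":[0,0,0]},{"grip":0.8,"offset":[0,0,34],"angular":[0,0,0]},{"grip":0.8,"offset":[0,0,34],"angular":[0,0,0]},{"grip":0.8,"offset":[0,0,34],"angular":[0,0,0]},{"grip":0.8,"offset":[0,0,34],"angular":[0,0,0]},{"grip":0.8,"offset":[0,0,34],"angular":[0,0,0]}]' 40
python3 -m crank '[{"grip":0.8,"offset":[0,0,0],"angular":[0,0,-7]},{"grip":0.8,"offset":[0,0,0],"angular":[0,0,-14]},{"grip":0.8,"offset":[0,0,0],"angular":[0,0,-21]},{"grip":0.8,"offset":[0,0,0],"angular":[0,0,-28]},{"grip":0.8,"offset":[0,0,0],"angular":[0,0,-35]},{"grip":0.8,"offset":[0,0,0],"angular":[0,0,-42]},{"grip":0.8,"offset":[0,0,0],"angular":[0,0,-49]},{"grip":0.8,"offset":[0,0,0],"angular":[0,0,-56]},{"grip":0.8,"offset":[0,0,0],"angular":[0,0,-62]},{"grip":0.8,"offset":[0,0,0],"angular":[0,0,-62]}]'
python3 - <<'E'
from h import *
st=manip.sense();print(st['force'],st['ft_torque'])
for n in ['wrist']: s=snap(n,n+'25.png')
E
```

```text
t: 36.7
tcp_pos: [0.4115, -0.3642, 0.0499]
tool_rot: [0.939, 0.344, -0.0, -0.001]
force: [-3.3, 2.5, 6.5]
finger_gap: 0.381
t: 37.7
tcp_pos: [0.412, -0.3644, 0.0499]
tool_rot: [0.627, 0.779, 0.0, -0.0]
force: [-1.5, 2.8, 4.5]
finger_gap: 0.382
[-1.47708847  2.81333435  4.53022055] [0.41470311 0.32846827 0.01018605]
```

View pics/wrist25.png

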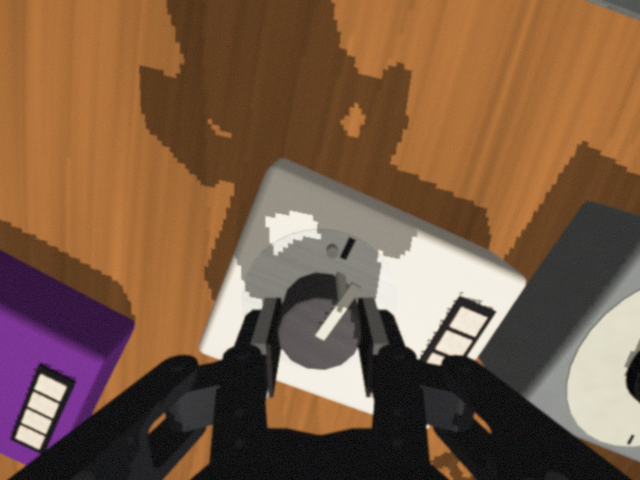

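```bash
python3 -m crank '[{"grip":0.8,"offset":[0,0,0],"angular":[0,0,-4]},{"grip":0.8,"offset":[0,0,0],"angular":[0,0,-8]},{"grip":0.8,"offset":[0,0,0],"angular":[0,0,-8]}]'
python3 - <<'E'
from h import *
st=manip.sense();print(st['force'],st['ft_torque'])
for n in ['wrist']: s=snap(n,n+'26.png')
E
python3 -m crank '[{"grip":0.8,"offset":[0,0,0],"angular":[0,0,-3]},{"grip":0.8,"offset":[0,0,0],"angular":[0,0,-6]},{"grip":0.8,"offset":[0,0,0],"angular":[0,0,-6]}]'
python3 - <<'E'
from h import *
st=manip.sense();print(st['force'],st['ft_torque'],st['tool_rot'])
for n in ['wrist']: s=snap(n,n+'27.png')
E
```

```text
t: 38.05
tcp_pos: [0.412, -0.3644, 0.0499]
tool_rot: [0.572, 0.82, 0.0, -0.0]
force: [-1.3, 2.2, 5.8]
finger_gap: 0.38
[-1.26725685  2.16572275  5.83050331] [0.43818473 0.31495253 0.00469286]
t: 38.4
tcp_pos: [0.4128, -0.3658, 0.0498]
tool_rot: [0.529, 0.849, -0.0, 0.001]
force: [-0.2, -0.2, 3.1]
finger_gap: 0.378
[-0.20428159 -0.15376007  3.09576071] [ 0.00567046 -0.04561452 -0.158236  ] [ 5.29076278e-01  8.48572943e-01 -3.03981092e-04  1.46989027e-03]
```

View pics/wrist27.png

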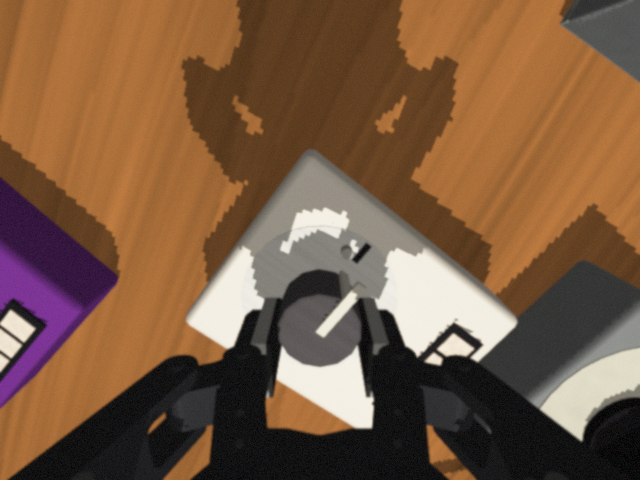

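```bash
python3 -m crank '[{"grip":0.8,"offset":[0,0,0],"angular":[0,0,-3]},{"grip":0.8,"offset":[0,0,0],"angular":[0,0,-5]},{"grip":0.8,"offset":[0,0,0],"angular":[0,0,-5]}]'
python3 - <<'E'
from h import *
st=manip.sense();print(st['force'],st['ft_torque'])
E
python3 -m crank '[{"grip":0.3,"offset":[0,0,0],"angular":[0,0,0]},{"grip":0.3,"offset":[0,0,0],"angular":[0,0,0]},{"grip":0.3,"offset":[0,0,0],"angular":[0,0,0]},{"grip":0.3,"offset":[0,0,-40],"angular":[0,0,0]},{"grip":0.3,"offset":[-10,0,-80],"angular":[0,0,0]},{"grip":0.3,"offset":[-20,0,-100],"angular":[0,0,0]},{"grip":0.3,"offset":[-20,0,-100],"angular":[0,0,0]}]'
python3 - <<'E'
from h import *
import pickle
for n in ['wrist','scene']: s=snap(n,n+'28.png'); pickle.dump(s,open(n+'28.pkl','wb'))
s=pickle.load(open('wrist28.pkl','rb'))
print(proj(s,[(.4122,-.3648,.067),(.4122,-.3648,.041)]),manip.sense()['tcp_pos'])
E
```

```text
t: 38.75
tcp_pos: [0.4136, -0.3667, 0.0498]
tool_rot: [0.492, 0.871, -0.001, 0.003]
force: [2.7, -1.2, 1.0]
finger_gap: 0.381
[ 2.7361366  -1.22034241  1.00071503] [-0.33599229 -0.44273597 -0.32903387]
t: 39.45
tcp_pos: [0.4243, -0.3847, 0.1526]
tool_rot: [0.491, 0.871, -0.002, 0.004]
force: [0.3, -0.7, -0.4]
finger_gap: 0.697
[[321.09389821 212.57360457]
 [320.91094425 203.52048522]] [ 0.42183625 -0.3811687   0.1490162 ]
```

View pics/wrist28.png

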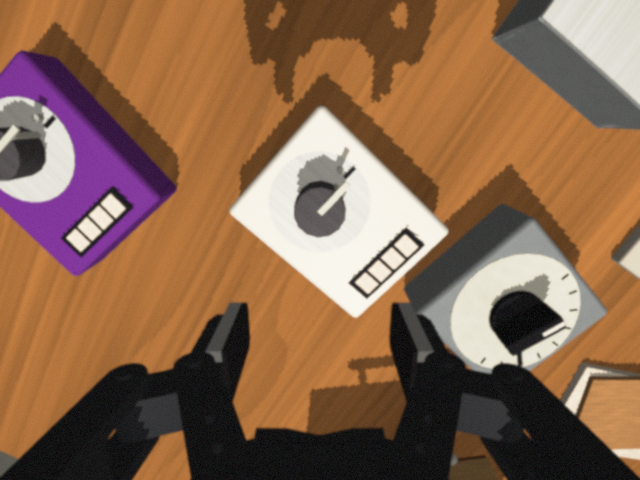

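```bash
python3 - <<'E'
from h import *
import pickle
s=pickle.load(open('wrist28.pkl','rb'))
a=cv2.resize(s['pixels'][130:260,250:400],None,fx=5,fy=4.5,interpolation=cv2.INTER_CUBIC); cv2.imwrite('pics/w28c.png',a[:,:,::-1])
a=cv2.resize(s['pixels'][190:390,390:620],None,fx=3.4,fy=3,interpolation=cv2.INTER_CUBIC); cv2.imwrite('pics/w28t.png',a[:,:,::-1])
E
```

```text
(no output)
```

View pics/w28c.png

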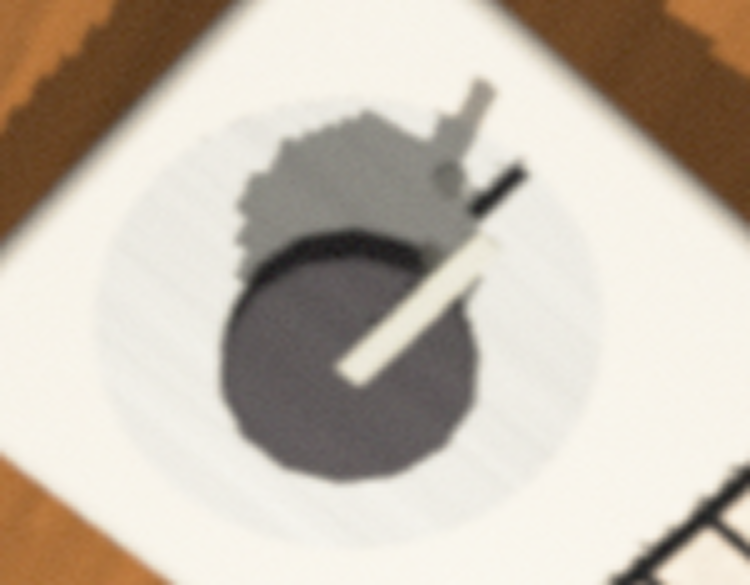

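View pics/w28t.png

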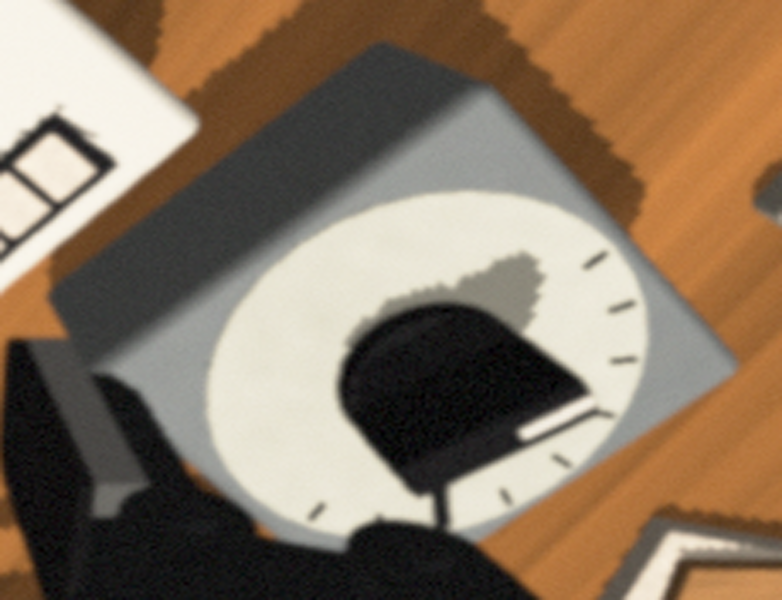

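```bash
python3 - <<'E'
from h import *
import pickle
s=pickle.load(open('wrist28.pkl','rb'))
w=lambda x,y:(250+x/5,130+y/4.5)
A=lambda p,q:np.degrees(np.arctan2(*(q-p)[[1,0]])).round(1)
a,b=[onz(s,*w(*p),.068) for p in [(350,372),(490,248)]]
c,d=[onz(s,*w(*p),.041) for p in [(475,210),(522,170)]]
k=onz(s,*w(350,360),.067); dd=onz(s,*w(350,322),.041)
print(a,b,A(a,b),A(k,b),A(c,d),A(dd,d),k,dd)
w=lambda x,y:(390+x/3.4,190+y/3)
z=.051
dl=onz(s,*w(430,365),z); lm=[onz(s,*w(*p),z) for p in [(440,490),(444,522)]]
p=[onz(s,*w(*q),.081) for q in [(522,434),(592,403)]]
m0=onz(s,*w(317,511),z); m1=[onz(s,*w(*q),z) for q in [(595,260),(622,306),(622,360),(600,412),(562,461),(506,496),(442,506),(380,520)]]
print('dial',dl,'long',lm,A(*lm),'ptr',p,A(*p))
c=[onz(s,*w(*q),.05) for q in [(488,88),(738,365),(108,368)]]; print(c,A(c[0],c[1]),A(c[2],c[0]),(c[1]+c[2])/2)
ctr=(c[1]+c[2])/2
print([A(ctr,m) for m in m1],A(ctr,m0),[np.linalg.norm(m-ctr).round(4) for m in m1])
E
```

```text
[ 0.41150526 -0.36499712  0.068     ] [ 0.41723115 -0.34107674  0.068     ] 76.5 74.0 75.1 76.2 [ 0.41073778 -0.36372554  0.067     ] [ 0.41092559 -0.36392919  0.041     ]
dial [ 0.58101148 -0.35724026  0.051     ] long [array([ 0.6085142, -0.384513 ,  0.051    ]), array([ 0.61633528, -0.39174096,  0.051     ])] -42.7 ptr [array([ 0.58508753, -0.35607451,  0.081     ]), array([ 0.59205125, -0.34263854,  0.081     ])] 62.6
[array([ 0.54368509, -0.29554155,  0.05      ]), array([ 0.64503161, -0.32045563,  0.05      ]), array([ 0.51954401, -0.39531588,  0.05      ])] -13.8 76.4 [ 0.58228781 -0.35788576  0.05      ]
[np.float64(75.1), np.float64(54.5), np.float64(33.8), np.float64(13.8), np.float64(-6.3), np.float64(-25.8), np.float64(-45.1), np.float64(-64.0)] -83.8 [np.float64(0.0432), np.float64(0.0438), np.float64(0.0439), np.float64(0.0442), np.float64(0.0459), np.float64(0.0461), np.float64(0.0427), np.float64(0.0458)]
```

Counter pointer and tick agree to about 2° (76.5° and 75–76°). The flap is shut. Next is the thermostat: axis (.582,-.358), pointer at about 60°, long mark at -44°.

```bash
python3 -m crank '[{"grip":0.4,"offset":[-18,43,0],"angular":[0,0,8]},{"grip":0.4,"offset":[-36,86,0],"angular":[0,0,16]},{"grip":0.4,"offset":[-54,129,0],"angular":[0,0,24]},{"grip":0.4,"offset":[-63,149,0],"angular":[0,0,32]},{"grip":0.4,"offset":[-63,149,0],"angular":[0,0,40]},{"grip":0.4,"offset":[-63,149,0],"angular":[0,0,48]},{"grip":0.4,"offset":[-63,149,0],"angular":[0,0,56]},{"grip":0.4,"offset":[-63,149,10],"angular":[0,0,61]},{"grip":0.4,"offset":[-63,149,10],"angular":[0,0,61]},{"grip":0.4,"offset":[-63,149,10],"angular":[0,0,61]}]'
python3 - <<'E'
from h import *
import pickle
for n in ['wrist']: s=snap(n,n+'29.png'); pickle.dump(s,open(n+'29.pkl','wb'))
a=cv2.resize(s['pixels'][170:330,220:430],None,fx=3.7,fy=3.7,interpolation=cv2.INTER_CUBIC); cv2.imwrite('pics/w29c.png',a[:,:,::-1])
print(manip.sense()['tcp_pos'],Rn.from_quat(manip.sense()['tool_rot']).as_matrix().round(3))
E
```

```text
t: 40.55
tcp_pos: [0.5811, -0.3574, 0.1372]
tool_rot: [0.865, 0.502, -0.001, -0.002]
force: [0.3, -0.2, 0.3]
finger_gap: 0.599
[ 0.58160414 -0.35789698  0.13794241] [[ 0.496  0.868 -0.002]
 [ 0.868 -0.496  0.002]
 [ 0.001 -0.003 -1.   ]]
```

View pics/wrist29.png

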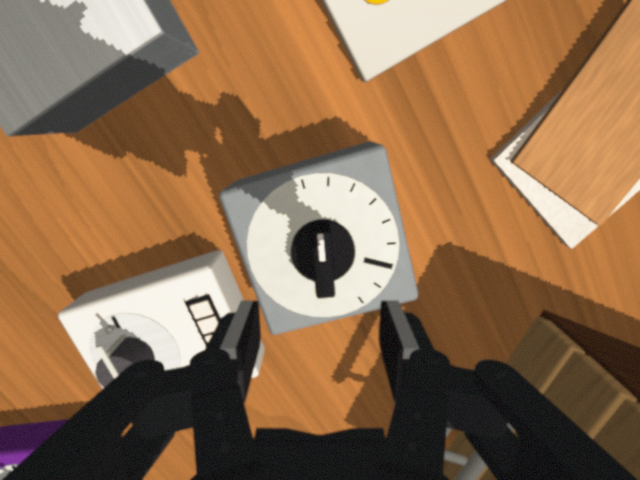

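View pics/w29c.png

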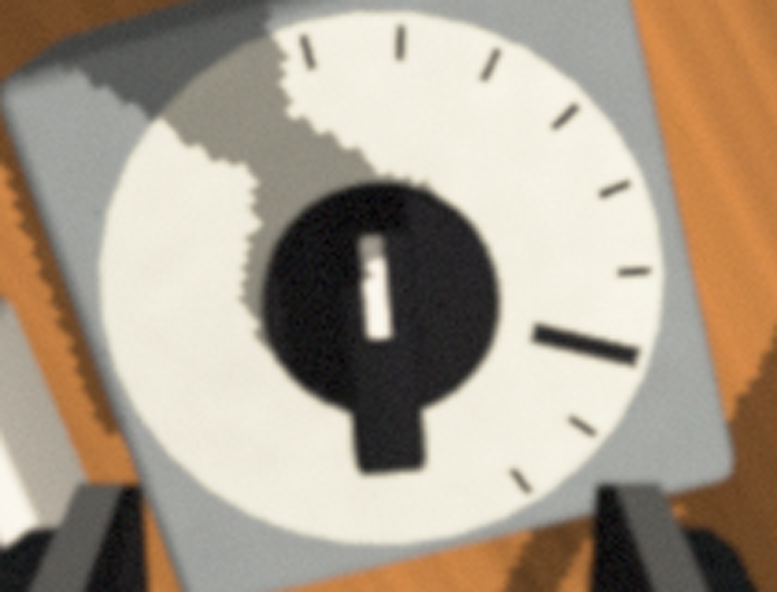

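```bash
python3 - <<'E'
from h import *
import pickle
s=pickle.load(open('wrist29.pkl','rb'))
w=lambda x,y:(220+x/3.7,170+y/3.7)
A=lambda p,q:np.degrees(np.arctan2(*(q-p)[[1,0]])).round(1)
z=.051
M=[onz(s,*w(*q),z) for q in [(309,52),(400,43),(490,65),(566,117),(614,188),(634,271),(585,345),(582,427),(521,481)]]
P=np.array([m for i,m in enumerate(M) if i!=6])[:,:2]
B=np.c_[2*P,np.ones(len(P))]; sol=np.linalg.lstsq(B,(P**2).sum(1),rcond=None)[0]; c=np.r_[sol[:2],z]; print(c)
print([A(c,m) for m in M], A(onz(s,*w(535,333),z),onz(s,*w(637,357),z)))
p=[onz(s,*w(*q),.081) for q in [(378,338),(371,237)]]; print('ptr',p,A(*p),A(c,p[1]))
e=[onz(s,*w(*q),.081) for q in [(391,470),(371,237)]]; print(A(*e),np.linalg.norm(e[1]-e[0]),(e[0]+e[1])/2)
E
```

```text
[ 0.58224026 -0.36012644  0.051     ]
[np.float64(76.0), np.float64(56.3), np.float64(36.3), np.float64(16.0), np.float64(-3.6), np.float64(-23.8), np.float64(-44.0), np.float64(-64.3), np.float64(-84.1)] -43.6
ptr [array([ 0.58348714, -0.35679252,  0.081     ]), array([ 0.59070118, -0.34192838,  0.081     ])] 64.1 65.1
65.0 0.039470568180564526 [ 0.58236504 -0.35981666  0.081     ]
```

```bash
python3 -m crank '[{"grip":0.5,"offset":[-1.5,1.5,25],"angular":[0,0,-4]},{"grip":0.5,"offset":[-1.5,1.5,50],"angular":[0,0,-4]},{"grip":0.5,"offset":[-1.5,1.5,68],"angular":[0,0,-4]},{"grip":0.5,"offset":[-1.5,1.5,77],"angular":[0,0,-4]},{"grip":0.5,"offset":[-1.5,1.5,77],"angular":[0,0,-4]},{"grip":0.5,"offset":[-1.5,1.5,77],"angular":[0,0,-4]}]'
python3 -m crank '[{"grip":1,"offset":[0,0,0],"angular":[0,0,0]},{"grip":1,"offset":[0,0,0],"angular":[0,0,0]},{"grip":1,"offset":[0,0,0],"angular":[0,0,0]},{"grip":1,"offset":[0,0,0],"angular":[0,0,0]},{"grip":1,"offset":[0,0,0],"angular":[0,0,0]},{"grip":1,"offset":[0,0,0],"angular":[0,0,0]},{"grip":1,"offset":[0,0,0],"angular":[0,0,0]}]' 30
python3 - <<'E'
from h import *
import pickle
s=snap('wrist','wrist30.png'); st=manip.sense()
print(st['tcp_pos'],st['force'],st['ft_torque'])
M=Rn.from_quat(st['tool_rot']).as_matrix(); print(np.degrees(np.arctan2(M[1,0],M[0,0])))
E
```

```text
t: 41.2
tcp_pos: [0.5834, -0.361, 0.063]
tool_rot: [0.847, 0.531, 0.0, 0.001]
force: [0.6, 0.5, 0.8]
finger_gap: 0.503
t: 41.9
tcp_pos: [0.5818, -0.3602, 0.0636]
tool_rot: [0.847, 0.532, -0.001, -0.001]
force: [-3.8, 1.3, 4.9]
finger_gap: 0.134
[ 0.5818553  -0.36020828  0.06365787] [-4.43281218  1.4068162   5.46779871] [0.28534389 0.66411348 0.10107904]
64.22119975596189
```

View pics/wrist30.png

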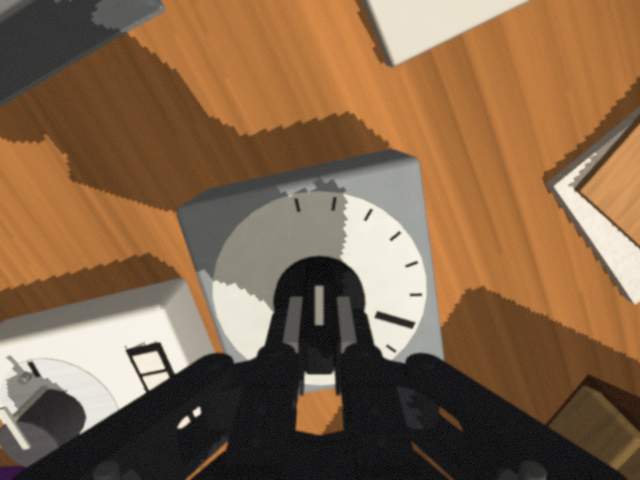

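```bash
python3 -m crank '[{"grip":1,"offset":[0,0,0],"angular":[0,0,7]},{"grip":1,"offset":[0,0,0],"angular":[0,0,14]},{"grip":1,"offset":[0,0,0],"angular":[0,0,21]},{"grip":1,"offset":[0,0,0],"angular":[0,0,28]},{"grip":1,"offset":[0,0,0],"angular":[0,0,35]},{"grip":1,"offset":[0,0,0],"angular":[0,0,42]},{"grip":1,"offset":[0,0,0],"angular":[0,0,49]},{"grip":1,"offset":[0,0,0],"angular":[0,0,56]},{"grip":1,"offset":[0,0,0],"angular":[0,0,63]},{"grip":1,"offset":[0,0,0],"angular":[0,0,70]}]'
python3 -m crank '[{"grip":1,"offset":[0,0,0],"angular":[0,0,7]},{"grip":1,"offset":[0,0,0],"angular":[0,0,14]},{"grip":1,"offset":[0,0,0],"angular":[0,0,21]},{"grip":1,"offset":[0,0,0],"angular":[0,0,28]},{"grip":1,"offset":[0,0,0],"angular":[0,0,34]},{"grip":1,"offset":[0,0,0],"angular":[0,0,38]},{"grip":1,"offset":[0,0,0],"angular":[0,0,38]},{"grip":1,"offset":[0,0,0],"angular":[0,0,38]},{"grip":1,"offset":[0,0,0],"angular":[0,0,38]}]'
python3 - <<'E'
from h import *
s=snap('wrist','wrist31.png'); st=manip.sense()
print(st['tcp_pos'],st['force'],st['ft_torque'])
M=Rn.from_quat(st['tool_rot']).as_matrix(); print(np.degrees(np.arctan2(M[1,0],M[0,0])))
E
```

```text
t: 42.95
tcp_pos: [0.5805, -0.3579, 0.0636]
tool_rot: [0.999, -0.053, -0.003, -0.002]
force: [-6.2, 6.4, 9.1]
finger_gap: 0.132
t: 43.85
tcp_pos: [0.5812, -0.3566, 0.0636]
tool_rot: [0.928, -0.373, -0.004, -0.002]
force: [-4.9, 8.2, 10.4]
finger_gap: 0.133
[ 0.58113385 -0.35659058  0.06363509] [-4.9385732   7.49219822  9.99975511] [ 1.30187034  0.68058554 -0.039421  ]
-43.80291600047285
```

View pics/wrist31.png

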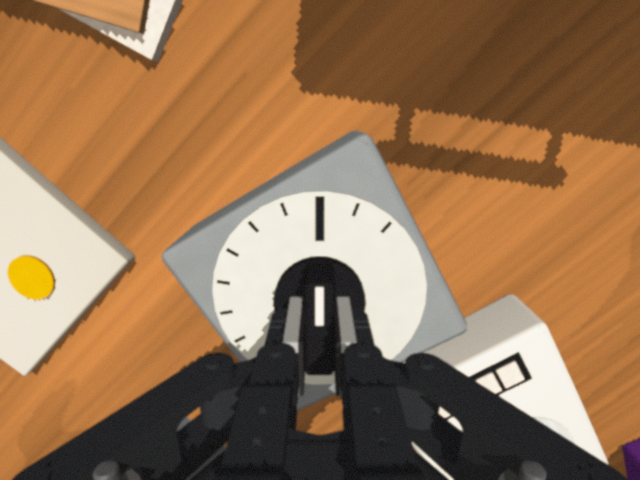

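Pointer (319,306) lines up with the long mark (319,218). I release and lift clear.

```bash
python3 -m crank '[{"grip":0.5,"offset":[0,0,0],"angular":[0,0,0]},{"grip":0.5,"offset":[0,0,0],"angular":[0,0,0]},{"grip":0.5,"offset":[0,0,0],"angular":[0,0,0]},{"grip":0.5,"offset":[0,0,0],"angular":[0,0,0]},{"grip":0.5,"offset":[0,0,-25],"angular":[0,0,0]},{"grip":0.5,"offset":[0,0,-65],"angular":[0,0,0]},{"grip":0.5,"offset":[-20,0,-110],"angular":[0,0,0]},{"grip":0.5,"offset":[-30,0,-155],"angular":[0,0,0]},{"grip":0.5,"offset":[-30,0,-180],"angular":[0,0,0]},{"grip":0.5,"offset":[-30,0,-180],"angular":[0,0,0]}]'
python3 - <<'E'
from h import *
import pickle
for n in ['wrist','scene','top']: s=snap(n,n+'32.png'); pickle.dump(s,open(n+'32.pkl','wb'))
s=pickle.load(open('wrist32.pkl','rb')); print(proj(s,[(.5823,-.36,.081)]))
E
```

```text
t: 44.9
tcp_pos: [0.5635, -0.3418, 0.2478]
tool_rot: [0.928, -0.373, 0.005, 0.002]
force: [-0.5, -0.0, -0.1]
finger_gap: 0.499
[[317.6710285 191.5012795]]
```

View pics/wrist32.png

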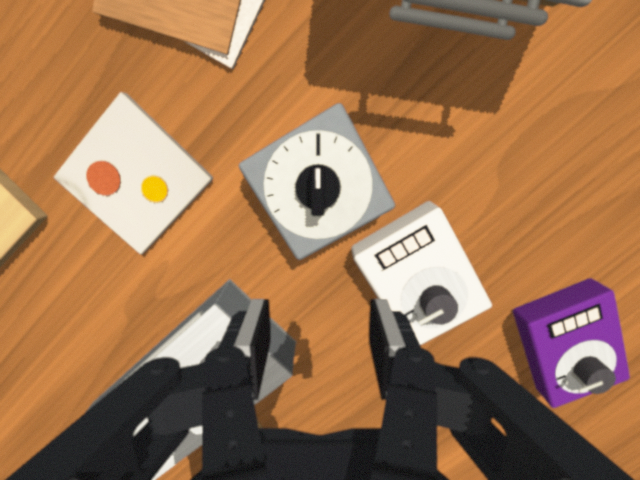

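View pics/scene32.png

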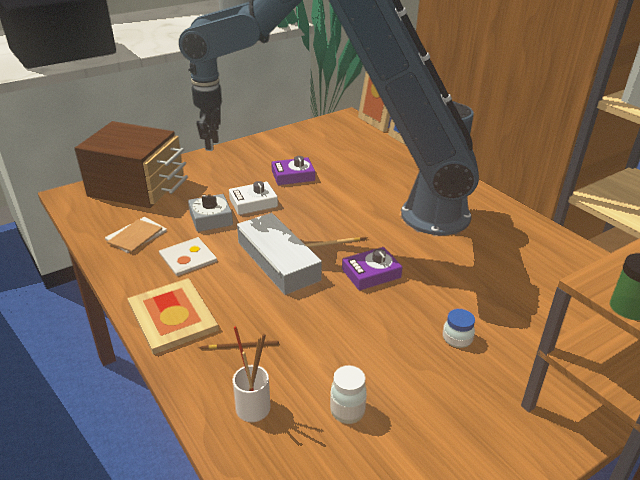

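```bash
python3 - <<'E'
from h import *
import pickle
s=pickle.load(open('wrist32.pkl','rb'))
a=cv2.resize(s['pixels'][180:360,340:500],None,fx=3.3,fy=3.3,interpolation=cv2.INTER_CUBIC); cv2.imwrite('pics/w32c.png',a[:,:,::-1])
E
```

```text
(no output)
```

View pics/w32c.png

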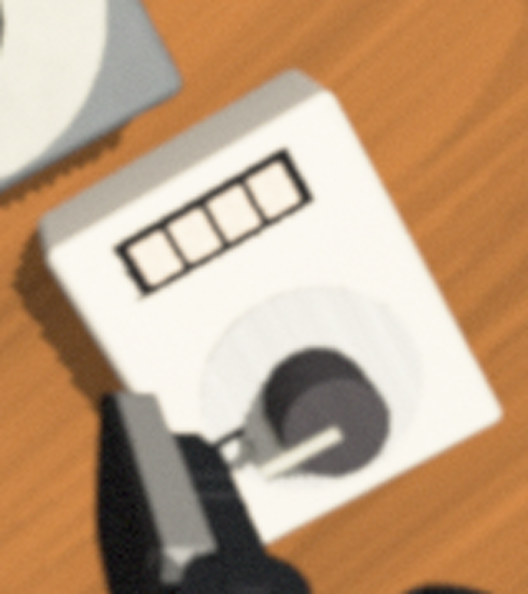

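The counter's pointer is parallel to its tick and lies beside the pin, so it is at the zero stop. Handing in.

```bash
python3 -c "
from station import manip
print(manip.sign_off())"
```

```text
the job is handed in; nothing more can be done
None
```

I carried out all four steps in order and handed the job in at about 45 s of robot time; the system reports no verdict.

- **Jars:** All five small jars stood upright in a row on the box floor in the last pictures before I shut the flap. They could not be seen after that. I pressed four of them onto the floor with about 8 to 14 N when placing them.
- **Flap:** I pushed it shut until it held at rim height (tool tip at 65.8 mm, 22 N). Pictures afterwards show it flat on the rim.
- **Hour counter:** I wound it back in two grips until the fingers slipped on the knob at the stop. The pointer then agreed with the tick to within about 2°.
- **Thermostat:** I turned it up to the long mark and released it. The tool angle was -43.8° against about -44° measured for the mark, and the pointer lined up with the mark in the last picture.
- **Last look:** Both bigger jars were standing, the purple look-alikes were untouched, and the gripper was clear of everything.
- **Disagreement:** The counter knob's axis measured about 20 mm from the centre of its block, not the 10 mm I expected from the description. I used the measured position.

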